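# Wind the hook stand tight and hang up the steel pails

### The arm

A 6-joint arm with a two-finger parallel gripper is mounted at the origin on the work surface. World frame = base frame: x ahead of the robot, y to its left, z up, the work surface at z = 0. Lengths are in m, angles in rad, forces in N, time in s.
With the tool pointing down it reaches from about 0.3 to 0.875 m from the base axis. Payload 6.4 kg.
Tool frame: the origin (TCP) lies at the very end of the fingers, on their centre line; the grasp point (between the pads) lies grip_point_offset behind it (grip_point_offset is the distance from the TCP to the grasp point, in m); y points along the fingers, x is the direction in which the jaws open and shut, and the axes are right-handed (so a half turn about y gives the same grasp; the last joint's range is limited). The gripper opens to 85 mm and grips with 20 to 120 N. Pads are 22 mm wide; open, the fingers measure 114 mm over their backs; the gripper's body (76 mm by 85 mm) begins 54 mm behind the grasp point. The pads swing forward as they close: fully open they stand 13 mm farther back than shut.
Start: joints at [-1.439, 0.181, 1.607, -0, 1.354, -0.206], TCP at [0.191, -0.543, 0.231] pointing down, gripper open.
Joint ranges: [-2.99, 2.99], [-0.89, 2.07], [0.3, 2.58], [-1.14, 4.28], [0, 2.63], [-3.12, 3.12]. Speed limits (rad/s): [2.57, 2.57, 3.01, 3.14, 3.14, 3.14].

### API

Orientations are given as a unit quaternion [w, x, y, z].
In Python, from bench import get_obs, camera, camera_model, hand_in, grip_point_offset gives the robot as it stands.
- The arm moves only by the shell command python3 -m jog 'ROWS'. ROWS is JSON, a list of rows, each a list of 7 numbers: the shift along the tool's x, y, z in mm, then the turn, a rotation vector about the tool's x, y, z in degrees, then the gripper's target within -1 to 1 (shut at 1, half-way at 0, fully open at -1). In form: [[x, y, z, ax, ay, az, grip], ...]. A call has 1 to 8 rows; each row shifts and turns the commanded pose from where the row before left it, along the tool's axes as they then stand; what a row does not reach is not made up. A row lasts 1/12 s, in which the tool goes at most 41.7 mm and 7.16 degrees, less where a joint would pass 70% of its speed; a pose out of reach is approached as far as the arm can. A call is refused whole if a number of a shift passes 41.7 or a number of a turn 7.16, either way. A call with a gripper value outside its range is refused whole. The fingers move at their own pace and stop on an object; the grip force is fixed at half the most. Time passes only in rows, so rows that do not move let the fingers close. It gives the time, the measured TCP pose, the force and the opening at its end, in the units of the state.
- get_obs(): the state, without advancing time (a new reading comes with each control period).
- camera(name): name is "scene" or "side" or "wrist"; returns the picture (384x512x3 uint8, blue, green, red); there is no depth.
- camera_model(name): a dict with "K" (3x3 intrinsics, pixels), "pose" (4x4, takes a point from camera to world coordinates). Camera axes: x right, y down, z forward; pixel columns grow to the right and rows downward; lengths in m; the calibration is good to about 2 mm. A picture is of the moment at which its call begins: read the wrist's pose just before it. camera_model takes no time and is no camera call; for the wrist camera it gives the pose at the moment of the call.
- hand_in(): hands the job in, once; it reports no verdict.
The state is a dict: "time_s": time; "q": joint angles; "dq": joint speeds; "joint_efforts": joint torques, N m; "eef_pos": TCP position; "eef_rot": TCP orientation; "wrist_force": force on the tool from outside, world axes, zero at the start; "torque": the same for the moment, N m; "opening": opening from 0.0 (shut) to 1.0 (fully open).
Only numpy, scipy, OpenCV 4.12 (cv2) and the standard library are available. Lean on these libraries where they do the work, as an engineer would, in place of code of your own. Each camera call takes 0.05 s, during which the arm holds its last target.

### The job

First wind the hook stand's tension wheel clockwise by its crank knob until it has its firm, set feel (the brass indicator pin on the beam then stands level with the two pegs beside it), not so far that it is jammed against its stop; nothing may be hung before the stand is firm. Then hang every steel pail standing on the slab on a hook of its own, by the middle of its arched handle, so that it hangs level, free and quietly. Do not disturb the masala dabba, the bowl or the wooden spatula.

Things in the scene. Friction and masses are not known exactly. Their poses are not given: they have to be found in the camera images.
- wheel (a joint): Tension wheel of the hook stand: level spoked steel handwheel, 112 mm across, top face 97 mm above the slab. Rad, growing clockwise seen from above; starts at 0 (slack) to 6, stays where left. Push needed at the crank knob grows steadily: 2 N at 0, 5 N at 5 rad, 9 N at 10, 12 N at 14.4, 13 N at 15.7, 14 N at 17. Firm feel: 12 to 14 N, 14.4 to 17 rad; beyond is over-wound (may be wound back), stop at 18.5.
- gauge (a joint): Tension indicator: brass pin 12 mm across that rises 1.2 mm per rad of winding out of a black collar on top of the middle of the stand's beam. Value in m: height of its top above the collar, 0 to 0.0072 at the start; the wheel is firm at 0.0173 to 0.0204, when the pin's top is level with two thin fixed steel pegs (19 mm tall) beside it. To be looked at only.
- crank_knob (a point): Crank knob of the wheel: upright pale wooden round grip, 18 mm across, 48 mm tall, 45 mm from the wheel's axis, free to spin about itself, so a gripper can hold it and carry it round in a circle without turning. This point is on its axis, 124 mm above the slab, 27 mm above the wheel's top face, 21 mm below the knob's top.
- wheel_axis (a point): Point on the wheel's vertical axis, at the height of crank_knob (124 mm), fixed to the stand. Its x axis points level from the robot's side to the stand's beam, y runs along the beam (stand turned up to 0.1 rad). The beam: 14 mm thick, top 164 mm above the slab, centre line 100 mm beyond this point; 16 mm posts at its ends (+-270 mm).
- hook1 (a point): Rightmost hook, 215 mm right of the stand's middle. 8 mm steel rod jutting 82 mm from the beam towards the robot (stand's -x), dipping to a valley, turned up at the tip. Point: where the centre line of a hung pail's handle rests in the valley, 149 mm above the slab, 55 mm in front of the beam's centre line; the tip, 27 mm further out, has its top 18 mm above this point. Axes as wheel_axis.
- hook2 (a point): Like hook1, 110 mm right of the stand's middle (seen from the robot).
- hook3 (a point): Like hook1, 110 mm left of the stand's middle.
- hook4 (a point): Like hook1, leftmost, 215 mm left of the stand's middle.
- pail1_handle (a point): Lidded steel pail, 88 mm across, 62 mm tall, 110 to 225 g, on the slab; may be absent. A stiff arched handle of 9 mm rod stands fixed over it: its top is a straight level bar along y, 72 mm long, centre line 118 mm above the pail's underside; its sides go down at +-44 mm. Point: middle of the bar, z up; both ways round alike. Grip the bar 22 mm to one side to leave the middle for the hook.
- pail2_handle (a point): Lidded steel pail, 88 mm across, 62 mm tall, 110 to 225 g, on the slab; may be absent. A stiff arched handle of 9 mm rod stands fixed over it: its top is a straight level bar along y, 72 mm long, centre line 118 mm above the pail's underside; its sides go down at +-44 mm. Point: middle of the bar, z up; both ways round alike. Grip the bar 22 mm to one side to leave the middle for the hook.
- pail3_handle (a point): Lidded steel pail, 88 mm across, 62 mm tall, 110 to 225 g, on the slab; may be absent. A stiff arched handle of 9 mm rod stands fixed over it: its top is a straight level bar along y, 72 mm long, centre line 118 mm above the pail's underside; its sides go down at +-44 mm. Point: middle of the bar, z up; both ways round alike. Grip the bar 22 mm to one side to leave the middle for the hook.
- pail4_handle (a point): Lidded steel pail, 88 mm across, 62 mm tall, 110 to 225 g, on the slab; may be absent. A stiff arched handle of 9 mm rod stands fixed over it: its top is a straight level bar along y, 72 mm long, centre line 118 mm above the pail's underside; its sides go down at +-44 mm. Point: middle of the bar, z up; both ways round alike. Grip the bar 22 mm to one side to leave the middle for the hook.
- dabba_mid (a point): Bystander: round steel masala dabba, 174 mm across, 74 mm tall with its knob; point on its axis 30 mm above the slab.
- bowl_mid (a point): Bystander: white ceramic bowl, 140 mm across, 60 mm tall; point on its axis 30 mm above the slab.
- spatula: Bystander: wooden spatula, 260 mm long, lying on the slab to the left of the stand; its x axis runs along it.
Mind the look-alikes: they are no part of the job. Leave any pink or turquoise look-alike of the part that bears pail4_handle alone.

How it is judged:
On the way, in this order (a step that is already met when the one before it is completed fails the run):
1. the tension wheel is wound to its firm range while all pails still stand on the slab (value of joint wheel between 14.4 and 17 rad and height (world z) of each of pail1_handle, pail2_handle, pail3_handle, pail4_handle below 0.13 m), for 0.3 s.
2. every pail hangs by the middle of its handle on a hook ((distance between pail1_handle and hook1 below 0.02 m or distance between pail1_handle and hook2 below 0.02 m or distance between pail1_handle and hook3 below 0.02 m or distance between pail1_handle and hook4 below 0.02 m) and angle between each of pail1_handle, pail2_handle, pail3_handle, pail4_handle's own z axis and vertical below 0.3 rad and contact force between each of pail1, pail2, pail3, pail4 and the fingers below 0.2 N and linear speed of each of pail1, pail2, pail3, pail4 below 0.1 m/s and (distance between pail2_handle and hook1 below 0.02 m or distance between pail2_handle and hook2 below 0.02 m or distance between pail2_handle and hook3 below 0.02 m or distance between pail2_handle and hook4 below 0.02 m) and (distance between pail3_handle and hook1 below 0.02 m or distance between pail3_handle and hook2 below 0.02 m or distance between pail3_handle and hook3 below 0.02 m or distance between pail3_handle and hook4 below 0.02 m) and (distance between pail4_handle and hook1 below 0.02 m or distance between pail4_handle and hook2 below 0.02 m or distance between pail4_handle and hook3 below 0.02 m or distance between pail4_handle and hook4 below 0.02 m)), for 0.3 s.
At the end, for the whole second after the job is handed in: Wheel between 14.4 and 17 rad and still; every pail present hangs on one of the hooks, the middle of its handle within 20 mm of the hook's valley point, tilted under 0.3 rad, released, moving slower than 0.1 m/s (all of step 2 and value of joint wheel between 14.4 and 17 rad and velocity of joint wheel below 0.05 rad/s); the robot touches nothing.
It fails at once if the wheel is jammed against its stop (wound beyond 18.2 rad) (value of joint wheel above 18.2 rad).
It fails at once if the dabba, bowl or spatula is moved by more than 30 mm (distance of any of dabba_mid, bowl_mid, spatula from where it was at the start of the episode above 0.03 m).
Of pail1, pail2, pail3, pail4 only 2 to 4 are there at a start; the rules pass over those that are not, and their reading is None.
At some moment in a run one of pail1, pail2, pail3, pail4 may be knocked a few centimetres aside while the robot is not near it.
Once in a run the grip may slacken for a moment while it holds something.
It also fails if it takes over 210 s, if anything falls off the work surface, if the arm or the gripper's body presses on something with over 40 N, if the wrist force passes 120 N, or if a joint passes its speed limit or range.

## Working session

There is one attempt and no reset: what is moved stays moved. The work goes in short steps, Python scripts to look and compute and a shell command to move; the robot and the scene stay as the last step left them, time stands still between calls to the robot, and variables do not carry over. Pictures are saved under pics/ and viewed, and the job is handed in when it is done.

```bash
ls; mkdir -p pics
python3 - <<'E'
from bench import *
import cv2,numpy as np
print(get_obs()); print(grip_point_offset)
for n in ["scene","side","wrist"]:
    im=camera(n); cv2.imwrite(f"pics/a_{n}.png",im)
    m=camera_model(n); print(n,np.round(m["K"],1).tolist(),np.round(m["pose"],4).tolist())
E
```

```text
pics
{'time_s': 0.0, 'q': array([-1.43931953e+00,  1.81573653e-01,  1.60800249e+00,  3.73510053e-05,
        1.35376939e+00, -2.06305028e-01]), 'dq': array([ 2.45630201e-04,  1.17667347e-03, -8.10205460e-04,  6.26273781e-04,
       -6.75104600e-04,  8.35563590e-05]), 'joint_efforts': array([-1.01248424e-03, -4.44865930e+01, -3.51341951e+01, -3.01961991e-04,
        8.88883369e-03, -2.87954867e-05]), 'eef_pos': array([ 0.19050477, -0.54195169,  0.23036847]), 'eef_rot': array([ 0.57739167, -0.57646552,  0.40925557, -0.40843143]), 'wrist_force': array([-0.29503483, -0.56875413, -0.08518303]), 'torque': array([-0.01913873,  0.00833966, -0.01028214]), 'opening': 1.0038909764075694}
0.0187
scene [[450.9, 0.0, 250.0], [0.0, 450.9, 190.0], [0.0, 0.0, 1.0]] [[0.1111, 0.7548, -0.6465, 1.5487], [0.9937, -0.0743, 0.084, -0.1407], [0.0154, -0.6518, -0.7582, 1.3639], [0.0, 0.0, 0.0, 1.0]]
side [[402.1, 0.0, 259.6], [0.0, 402.1, 188.2], [0.0, 0.0, 1.0]] [[-0.8942, -0.3122, 0.3207, -0.0521], [-0.4475, 0.6137, -0.6504, 1.0873], [0.0062, -0.7252, -0.6885, 1.2481], [0.0, 0.0, 0.0, 1.0]]
wrist [[291.3, 0.0, 254.1], [0.0, 291.3, 187.6], [0.0, 0.0, 1.0]] [[0.3317, -0.9078, -0.2565, 0.2554], [-0.9434, -0.3198, -0.0881, -0.5212], [-0.0021, 0.2712, -0.9625, 0.3732], [0.0, 0.0, 0.0, 1.0]]
```

View pics/a_scene.png

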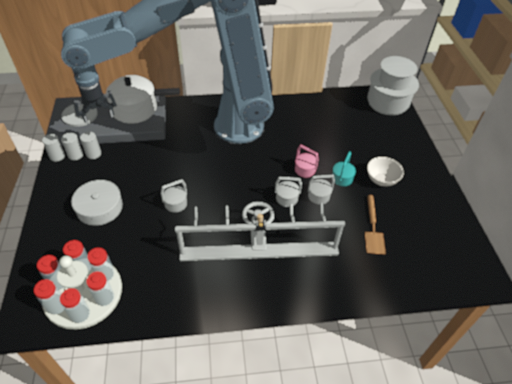

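View pics/a_side.png

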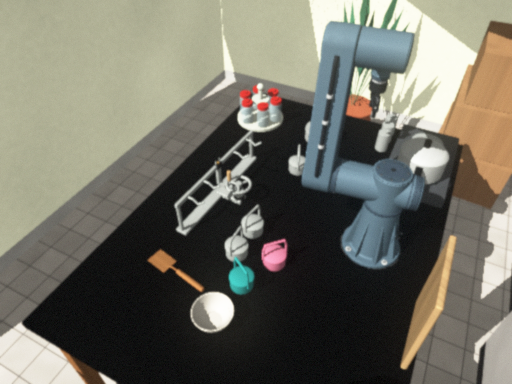

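View pics/a_wrist.png

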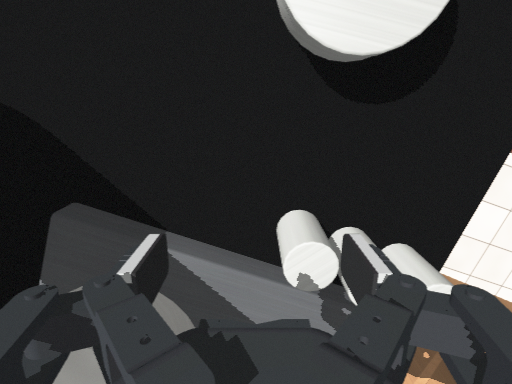

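The scene shows three steel pails at about (175,197), (288,190) and (320,188). The look-alikes are pink (306,163) and turquoise (344,172). The stand's beam runs from (180,228) to (342,224), and the wheel is at (259,213). I'll zoom in next.

Run:
```python
import cv2
im=cv2.imread('pics/a_scene.png'); cv2.imwrite('pics/b1.png',cv2.resize(im[145:265,150:350],None,fx=4,fy=4,interpolation=cv2.INTER_CUBIC))
im=cv2.imread('pics/a_side.png'); cv2.imwrite('pics/b2.png',cv2.resize(im[130:280,160:310],None,fx=4,fy=4,interpolation=cv2.INTER_CUBIC))
```

```text
(no output)
```

View pics/b1.png

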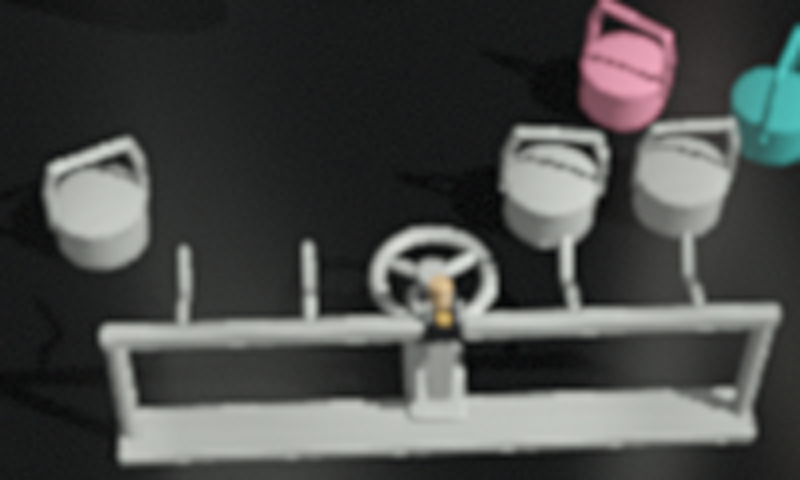

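View pics/b2.png

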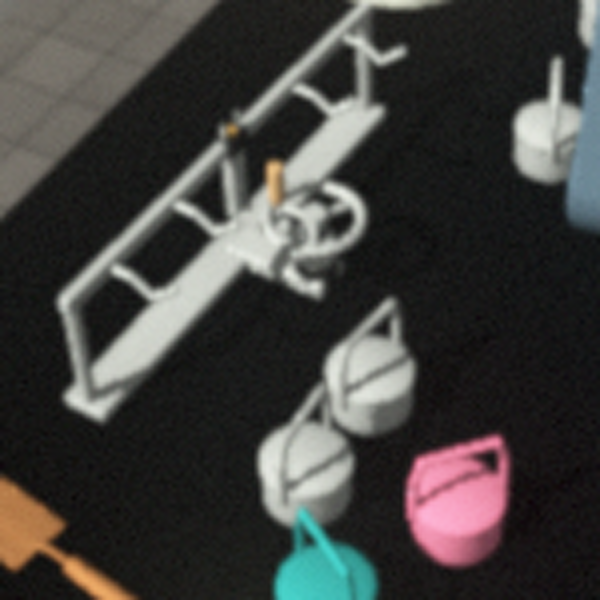

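```bash
cat > h.py <<'E'
from bench import *
import cv2,numpy as np
from scipy.spatial.transform import Rotation as R
def ray(n,px,m=None):
    m=m or camera_model(n); d=np.linalg.inv(m["K"])@[px[0],px[1],1.]; P=np.array(m["pose"]); return P[:3,3],P[:3,:3]@d
def onz(n,px,z,m=None):
    o,d=ray(n,px,m); return o+d*(z-o[2])/d[2]
def tri(rs):
    A=0;b=0
    for o,d in rs:
        d=d/np.linalg.norm(d); M=np.eye(3)-np.outer(d,d); A=A+M; b=b+M@o
    x=np.linalg.solve(A,b); return x,[np.linalg.norm(np.cross(x-o,d/np.linalg.norm(d))) for o,d in rs]
def proj(n,X,m=None):
    m=m or camera_model(n); P=np.linalg.inv(np.array(m["pose"])); c=P[:3,:3]@np.asarray(X)+P[:3,3]; p=m["K"]@c; return p[:2]/p[2]
E
python3 - <<'E'
from h import *
np.set_printoptions(precision=4,suppress=True)
s=lambda u,v:(150+u/4,145+v/4)
t=lambda u,v:(160+u/4,130+v/4)
L=onz("scene",s(780,313),.164);Rr=onz("scene",s(100,333),.164);print("beam",L,Rr,(L+Rr)/2,np.linalg.norm(L-Rr))
print("side beam",onz("side",t(65,300),.164),onz("side",t(365,5),.164))
print("wheel c scene",onz("scene",s(434,275),.097),"side",onz("side",t(315,222),.097))
print("knob",tri([ray("scene",s(441,280)),ray("side",t(274,163))]),onz("scene",s(441,280),.145))
for n,a,b in [("A",(48,170),(133,142)),("B",(513,131),(605,137)),("C",(652,128),(737,123))]:
    a,b=onz("scene",s(*a),.12),onz("scene",s(*b),.12);print(n,(a+b)/2,b-a,np.arctan2(*(b-a)[:2][::-1]))
# tips of hooks
for p in [(183,247),(308,243),(567,236),(687,236)]: print("tip",onz("scene",s(*p),.163))
R_=R.from_quat(np.roll(get_obs()["eef_rot"],-1)).as_matrix();print(R_)
E
```

```text
beam [0.7008 0.2894 0.164 ] [ 0.6651 -0.2696  0.164 ] [0.683  0.0099 0.164 ] 0.5600838734465525
side beam [0.6904 0.2863 0.164 ] [ 0.6577 -0.2599  0.164 ]
wheel c scene [0.5818 0.0172 0.097 ] side [0.5695 0.0247 0.097 ]
knob (array([0.6243, 0.0145, 0.1476]), [np.float64(0.0024225288755313997), np.float64(0.002422528875531551)]) [0.6244 0.0165 0.145 ]
A [ 0.4313 -0.282   0.12  ] [-0.0268  0.0773  0.    ] 1.9048022207913613
B [0.4464 0.1507 0.12  ] [0.0158 0.0842 0.    ] 1.3853390390716769
C [0.4482 0.2792 0.12  ] [0.0015 0.0809 0.    ] 1.5519647388068247
tip [ 0.5812 -0.1995  0.163 ]
tip [ 0.5874 -0.0936  0.163 ]
tip [0.6016 0.1277 0.163 ]
tip [0.6118 0.2303 0.163 ]
[[ 0.3314 -0.0002  0.9435]
 [-0.9435  0.0014  0.3314]
 [-0.0014 -1.      0.0003]]
```

```bash
python3 -m jog '[[-26,-3,31.6,0,0,0,-1],[-26,-3,31.6,0,0,0,-1],[-26,-3,31.6,0,0,0,-1],[-26,-3,31.6,0,0,0,-1],[-26,-3,31.6,0,0,0,-1],[-26,-3,31.6,0,0,0,-1],[-26,-3,31.6,0,0,0,-1],[-26,-3,31.6,0,0,0,-1]]'
python3 -m jog '[[-26,-3,31.6,0,0,0,-1],[-26,-3,31.6,0,0,0,-1],[-26,-3,31.6,0,0,0,-1],[-26,-3,31.6,0,0,0,-1],[-26,-3,31.6,0,0,0,-1],[-26,-3,31.6,0,0,0,-1],[-26,-3,31.6,0,0,0,-1],[-26,-3,31.6,0,0,0,-1]]'
python3 -m jog '[[0,0,0,0,5.76,0,-1],[0,0,0,0,5.76,0,-1],[0,0,0,0,5.76,0,-1],[0,0,0,0,5.76,0,-1],[0,0,0,0,0,0,-1],[0,0,0,0,0,0,-1]]'
python3 - <<'E'
from h import *
m=camera_model("wrist");o=get_obs();cv2.imwrite('pics/c_w.png',camera("wrist"))
import pickle;pickle.dump(m,open('m_c.pkl','wb'))
print(o["eef_pos"],R.from_quat(np.roll(o["eef_rot"],-1)).as_matrix().round(3))
E
```

```text
time_s: 0.82
eef_pos: [0.3606, -0.2605, 0.2553]
eef_rot: [0.577, -0.577, 0.409, -0.409]
wrist_force: [0.9, -0.6, -0.2]
opening: 1.001
time_s: 1.48
eef_pos: [0.5303, 0.0197, 0.2793]
eef_rot: [-0.577, 0.577, -0.409, 0.409]
wrist_force: [1.4, -0.1, 0.1]
opening: 1.002
time_s: 1.98
eef_pos: [0.5296, 0.0176, 0.279]
eef_rot: [0.484, -0.485, 0.515, -0.515]
wrist_force: [-0.4, 0.7, -0.7]
opening: 0.998
[0.52957841 0.01760452 0.2789991 ] [[-0.061 -0.001  0.998]
 [-0.998  0.    -0.061]
 [-0.    -1.    -0.001]]
```

View pics/c_w.png

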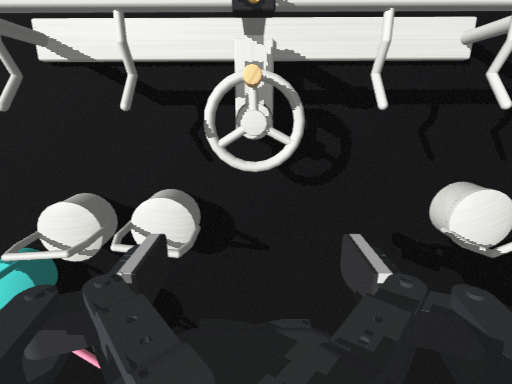

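The wrist view shows the knob at (252,74), the hub at (254,122) and the rim spanning x 205–304. The hooks are at the top of the image and all three pails are visible. The beam is parallel to the image rows, so the yaw matches the stand.

Run:
```python
from h import *
import pickle
np.set_printoptions(precision=4,suppress=True)
m=pickle.load(open('m_c.pkl','rb'))
im=cv2.imread('pics/c_w.png')
hsv=cv2.cvtColor(im,cv2.COLOR_BGR2HSV)
mk=cv2.inRange(hsv,(8,70,120),(30,255,255));mk[:50]=0;mk[110:]=0
ys,xs=np.nonzero(mk);c=(xs.mean(),ys.mean());print(c,len(xs))
K=onz("w",c,.148,m);print("knob top",K, "side/scene tri .1476 expected .145")
W=onz("w",(254.5,119.5),.097,m);print("wheel rim c",W)
# gray crop for rim ellipse
print("R stand", np.arctan2(-0.061,0.998))
for u in (205,304): print(onz("w",(u,121),.097,m))
for v in (70,171): print(onz("w",(254,v),.097,m))
for p in [(127,105),(382,104),(4,106),(505,104)]: print("tip",onz("w",p,.163,m))
b=[onz("w",(u,6),.164,m) for u in (20,490)];print(b,np.arctan2(*( (b[0]-b[1])[:2])))
print("base plate bottom edge",onz("w",(37,61),0.012,m),onz("w",(473,58),.012,m))
```

```text
(np.float64(251.95341614906832), np.float64(74.24223602484471)) 322
knob top [0.6245 0.0121 0.148 ] side/scene tri .1476 expected .145
wheel rim c [0.5833 0.0124 0.097 ]
R stand -0.06104629853638064
[0.585  0.0662 0.097 ]
[ 0.5784 -0.0413  0.097 ]
[0.6334 0.0099 0.097 ]
[0.5262 0.0164 0.097 ]
tip [0.605  0.1202 0.163 ]
tip [ 0.5926 -0.0971  0.163 ]
tip [0.6106 0.2254 0.163 ]
tip [ 0.5862 -0.2019  0.163 ]
[array([0.6839, 0.19  , 0.164 ]), array([ 0.6615, -0.1766,  0.164 ])] 0.06107080339753166
base plate bottom edge [0.6707 0.2907 0.012 ] [ 0.6398 -0.2752  0.012 ]
```

```bash
python3 -m jog '[[0,0,31.7,0,0,0,-1],[0,0,31.7,0,0,0,-1],[0,0,31.7,0,0,0,-1],[0.5,30,0,0,0,0,-1],[0,30,0,0,0,0,-1],[0,30,0,0,0,0,-1],[0,20,0,0,0,0,-1],[0,0,0,0,0,0,-1]]'
python3 - <<'E'
from h import *
m=camera_model("wrist");cv2.imwrite('pics/d_w.png',camera("wrist"));o=get_obs();print(o["eef_pos"],o["wrist_force"])
E
```

```text
time_s: 2.7
eef_pos: [0.6211, 0.0112, 0.1634]
eef_rot: [0.482, -0.486, 0.518, -0.513]
wrist_force: [-0.3, 0.3, -1.0]
opening: 1.002
[0.62267652 0.01104135 0.16648447] [ 1.19751194 -0.0566132   0.5647229 ]
```

View pics/d_w.png

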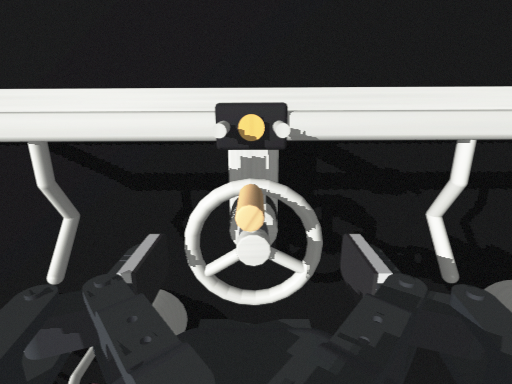

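The knob (250,218) is centred between the pads, and the pin sits at (251,127) between two pegs on the beam. Next I go down and close.

```bash
python3 -m jog '[[0,25,1,0,0,0,-1],[0,24,1,0,0,0,-1],[0,0,0,0,0,0,-1],[0,0,0,0,0,0,1],[0,0,0,0,0,0,1],[0,0,0,0,0,0,1],[0,0,0,0,0,0,1],[0,0,0,0,0,0,1]]'; python3 -m jog '[[0,0,0,0,0,0,1],[0,0,0,0,0,0,1],[0,0,0,0,0,0,1],[0,0,0,0,0,0,1]]'
python3 - <<'E'
from h import *
cv2.imwrite('pics/e_w.png',camera("wrist"));o=get_obs();print(o["eef_pos"],o["wrist_force"],o["opening"])
E
```

```text
time_s: 3.42
eef_pos: [0.6274, 0.0107, 0.1219]
eef_rot: [-0.484, 0.483, -0.515, 0.516]
wrist_force: [-0.2, -0.0, -0.9]
opening: 0.3
time_s: 3.75
eef_pos: [0.6274, 0.0111, 0.1218]
eef_rot: [-0.484, 0.483, -0.515, 0.516]
wrist_force: [-1.6, 1.2, 5.6]
opening: 0.185
[0.62737617 0.01106837 0.12181097] [-1.65104626  1.59202571  5.89745515] 0.18578989283377256
```

View pics/e_w.png

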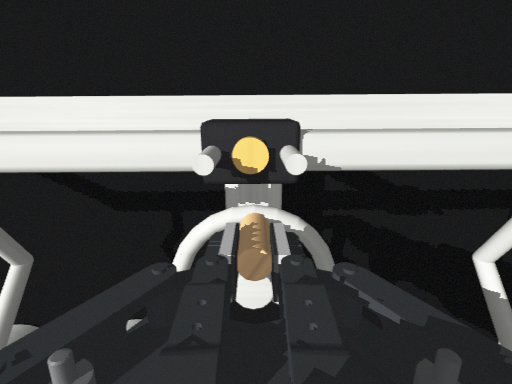

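```bash
python3 -m jog '[[17.22,0,-3.43,0,0,0,1],[14.6,0,-9.75,0,0,0,1],[9.75,0,-14.6,0,0,0,1],[3.43,0,-17.22,0,0,0,1],[-3.43,0,-17.22,0,0,0,1],[-9.75,0,-14.6,0,0,0,1],[-14.6,0,-9.75,0,0,0,1],[-17.22,0,-3.43,0,0,0,1]]'
python3 - <<'E'
from h import *
cv2.imwrite('pics/f_w.png',camera("wrist"));o=get_obs();print(o["eef_pos"],o["wrist_force"],o["opening"])
cv2.imwrite('pics/f_side.png',camera("side")[130:280,160:310])
E
```

```text
time_s: 4.47
eef_pos: [0.5373, 0.0149, 0.1218]
eef_rot: [-0.483, 0.483, -0.514, 0.518]
wrist_force: [5.0, -6.6, 1.0]
opening: 0.186
[0.53756006 0.01794726 0.12185227] [-0.17293059 -2.53861741  2.35769957] 0.18671077407662232
```

View pics/f_w.png

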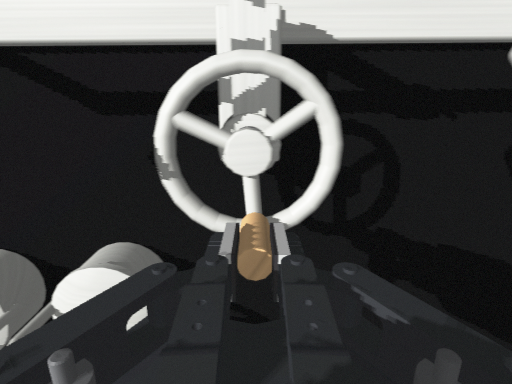

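The wheel turned half a revolution and the knob is still well gripped. Continuing with the second half.

```bash
python3 -m jog '[[-17.22,0,3.43,0,0,0,1],[-14.6,0,9.75,0,0,0,1],[-9.75,0,14.6,0,0,0,1],[-3.43,0,17.22,0,0,0,1],[3.43,0,17.22,0,0,0,1],[9.75,0,14.6,0,0,0,1],[14.6,0,9.75,0,0,0,1],[17.22,0,3.43,0,0,0,1]]'
python3 - <<'E'
from h import *
cv2.imwrite('pics/g_w.png',camera("wrist"));o=get_obs();print(o["eef_pos"],o["wrist_force"],o["opening"])
im=cv2.imread('pics/e_w.png')[90:230,150:350];im2=cv2.imread('pics/g_w.png')[90:230,150:350]
cv2.imwrite('pics/g2.png',cv2.resize(np.vstack([im,im2]),None,fx=2,fy=2,interpolation=cv2.INTER_CUBIC))
E
```

```text
time_s: 5.23
eef_pos: [0.6278, 0.0125, 0.1217]
eef_rot: [0.485, -0.483, 0.516, -0.515]
wrist_force: [-9.3, 9.7, 14.0]
opening: 0.185
[0.62729909 0.00899611 0.12168492] [-4.4242243   5.50650465 13.16175612] 0.18487031526722975
```

View pics/g2.png

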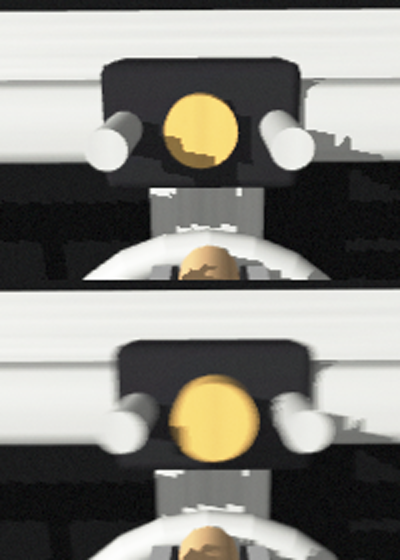

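```bash
python3 -m jog '[[0,0,0,0,0,0,1],[0,0,0,0,0,0,1],[0,0,0,0,0,0,1]]'
cat >> h.py <<'E'
def pin(im,lo=0,hi=230):
    hsv=cv2.cvtColor(im,cv2.COLOR_BGR2HSV)
    mk=cv2.inRange(hsv,(18,60,60),(32,255,255));mk[hi:]=0;mk[:lo]=0
    cs,_=cv2.findContours(mk,0,1); c=max(cs,key=cv2.contourArea)
    return cv2.fitEllipse(c),cv2.boundingRect(c)
E
python3 - <<'E'
from h import *
m=camera_model("wrist");o=get_obs();im=camera("wrist");cv2.imwrite('pics/h_w.png',im)
print(o["eef_pos"],o["wrist_force"])
for f in ("d_w","e_w","g_w","h_w"):
    i=cv2.imread(f'pics/{f}.png');print(f,pin(i,100,185 if f!="d_w" else 150))
# expected width vs height: project pin edges for collar top unknown
for z in (.165,.17,.175,.18,.185,.19,.195,.2):
    c=np.array([.6797,.0065,z]);y=np.array([.061,.998,0])*.006
    a,b=proj("w",c-y,m),proj("w",c+y,m);print(z,a-b,(a+b)/2)
cv2.imwrite('pics/h2.png',cv2.resize(im[90:230,150:350],None,fx=4,fy=4,interpolation=cv2.INTER_CUBIC))
E
```

```text
time_s: 5.53
eef_pos: [0.6273, 0.0093, 0.1218]
eef_rot: [-0.484, 0.484, -0.515, 0.516]
wrist_force: [-2.9, -2.1, 9.7]
opening: 0.188
[0.62726918 0.00929031 0.12178272] [-2.90635669 -2.0601256   9.66090441]
d_w (((250.959716796875, 127.02827453613281), (26.58737564086914, 26.73216438293457), 95.15787506103516), (237, 114, 28, 27))
e_w (((249.9296417236328, 154.8820037841797), (36.928043365478516, 37.390830993652344), 160.5917205810547), (231, 136, 39, 39))
g_w (((256.6328125, 159.20663452148438), (43.38960266113281, 44.22119140625), 100.3976058959961), (234, 137, 46, 44))
h_w (((244.1826171875, 158.2011260986328), (39.86859893798828, 43.48847579956055), 4.662498950958252), (224, 136, 41, 45))
0.165 [34.88960883 -0.11257251] [247.76812788 154.65967591]
0.17 [36.65077334 -0.11823579] [247.45876241 157.13422303]
0.175 [38.59919085 -0.12449905] [247.1165045  159.87187279]
0.18 [40.76640221 -0.13146298] [246.73581379 162.9169422 ]
0.185 [43.19145325 -0.13925212] [246.30983168 166.32429329]
0.19 [45.92326826 -0.14802239] [245.82996436 170.16266803]
0.195 [49.02398491 -0.1579716 ] [245.28529707 174.51937408]
0.2 [52.57373802 -0.16935462] [244.66175379 179.50700644]
```

View pics/h2.png

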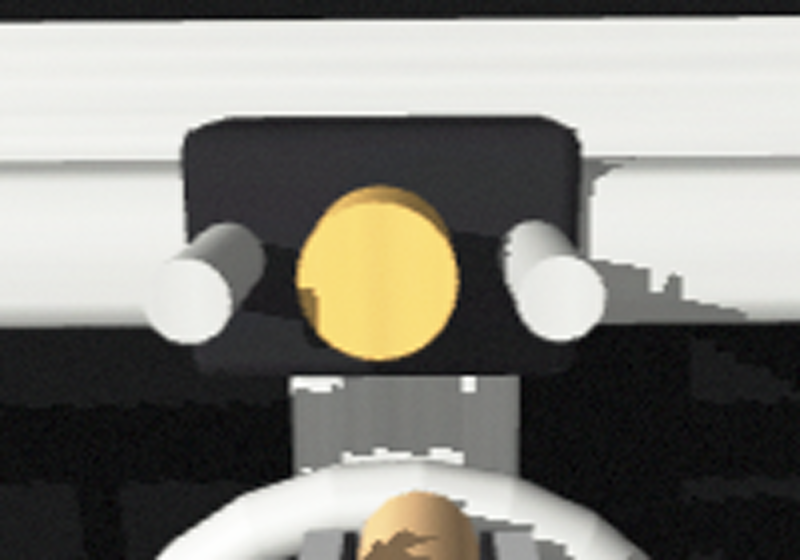

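Judged by its apparent size, the pin top went from about 0.1705 to 0.1785 m over one turn (7.5 mm expected). The pegs look about 10 mm higher, so the wheel is at roughly 7 rad. I'll do another half turn and check the force.

```bash
python3 -m jog '[[17.22,0,-3.43,0,0,0,1],[14.6,0,-9.75,0,0,0,1],[9.75,0,-14.6,0,0,0,1],[3.43,0,-17.22,0,0,0,1],[-3.43,0,-17.22,0,0,0,1],[-9.75,0,-14.6,0,0,0,1],[-14.6,0,-9.75,0,0,0,1],[-17.22,0,-3.43,0,0,0,1]]'
python3 - <<'E'
from h import *
o=get_obs();print(o["eef_pos"],o["wrist_force"],o["opening"])
E
```

```text
time_s: 6.25
eef_pos: [0.5374, 0.0133, 0.1218]
eef_rot: [-0.483, 0.484, -0.514, 0.518]
wrist_force: [1.6, -11.6, 4.3]
opening: 0.188
[0.53742578 0.01327889 0.12181139] [  1.63858167 -11.6157116    4.28269914] 0.18839259489033075
```

```bash
python3 -m jog '[[-17.22,0,3.43,0,0,0,1],[-14.6,0,9.75,0,0,0,1],[-9.75,0,14.6,0,0,0,1],[-3.43,0,17.22,0,0,0,1],[3.43,0,17.22,0,0,0,1],[9.75,0,14.6,0,0,0,1],[14.6,0,9.75,0,0,0,1],[17.22,0,3.43,0,0,0,1]]'; python3 -m jog '[[0,0,0,0,0,0,1],[0,0,0,0,0,0,1],[0,0,0,0,0,0,1]]';python3 - <<'E'
from h import *
m=camera_model("wrist");o=get_obs();im=camera("wrist");cv2.imwrite('pics/i_w.png',im)
print(o["eef_pos"],o["wrist_force"],pin(im,100,185))
cv2.imwrite('pics/i2.png',cv2.resize(im[90:230,150:350],None,fx=4,fy=4,interpolation=cv2.INTER_CUBIC))
E
```

```text
time_s: 6.92
eef_pos: [0.6277, 0.0138, 0.1217]
eef_rot: [0.486, -0.483, 0.517, -0.514]
wrist_force: [-6.2, 13.4, 13.0]
opening: 0.186
time_s: 7.17
eef_pos: [0.6274, 0.0106, 0.1218]
eef_rot: [-0.484, 0.483, -0.516, 0.516]
wrist_force: [-2.0, 1.8, 8.1]
opening: 0.182
[0.62738089 0.01057971 0.12178359] [-1.97083805  1.78224705  8.10988024] (((247.47776794433594, 161.59642028808594), (43.50222396850586, 48.92573547363281), 8.173471450805664), (225, 136, 45, 49))
```

View pics/i2.png

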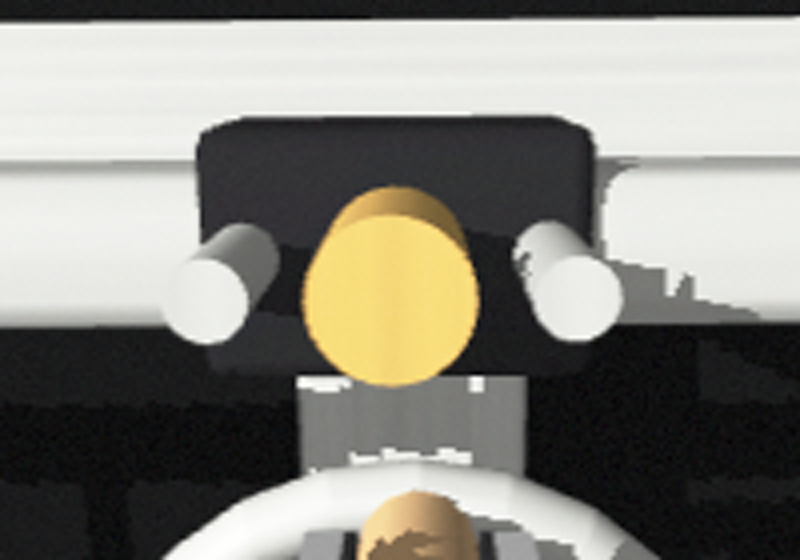

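Pin and peg tops now look level in the overhead view (both near zoom row 300), but the apparent-size estimate is less sure. I'll release the knob, since the wheel stays where left, and look at the gauge obliquely.

```bash
python3 -m jog '[[0,0,0,0,0,0,-1],[0,0,0,0,0,0,-1],[0,0,0,0,0,0,-1],[0,0,0,0,0,0,-1],[0,0,0,0,0,0,-1],[0,-15,0,0,0,0,-1],[0,-30,0,0,0,0,-1]]'; python3 -m jog '[[0,0,-29,0,0,0,-1],[0,0,-29,0,0,0,-1],[0,0,0,6.67,0,0,-1],[0,0,0,6.67,0,0,-1],[0,0,0,6.67,0,0,-1],[0,0,0,6.67,0,0,-1],[0,0,0,6.67,0,0,-1],[0,0,0,6.67,0,0,-1]]';python3 -m jog '[[0,0,0,0,0,0,-1],[0,0,0,0,0,0,-1],[0,0,0,0,0,0,-1]]'
python3 - <<'E'
from h import *
import pickle
m=camera_model("wrist");o=get_obs();im=camera("wrist");cv2.imwrite('pics/j_w.png',im);pickle.dump(m,open('m_j.pkl','wb'))
print(o["eef_pos"],o["wrist_force"],o["q"])
E
```

```text
time_s: 7.8
eef_pos: [0.6234, 0.0112, 0.161]
eef_rot: [0.482, -0.486, 0.518, -0.513]
wrist_force: [0.4, -0.1, -0.3]
opening: 0.997
time_s: 8.47
eef_pos: [0.5686, 0.014, 0.1665]
eef_rot: [-0.62, 0.287, -0.305, 0.663]
wrist_force: [1.5, 2.0, -0.6]
opening: 1.001
time_s: 8.72
eef_pos: [0.5703, 0.0141, 0.1669]
eef_rot: [-0.62, 0.289, -0.308, 0.661]
wrist_force: [1.1, -0.3, 0.5]
opening: 1.002
[0.57026267 0.01410025 0.16687045] [ 1.11482167 -0.29216502  0.50658915] [-0.25249295 -0.11506049  2.22501446  0.34602048  0.36211933  1.10062551]
```

View pics/j_w.png

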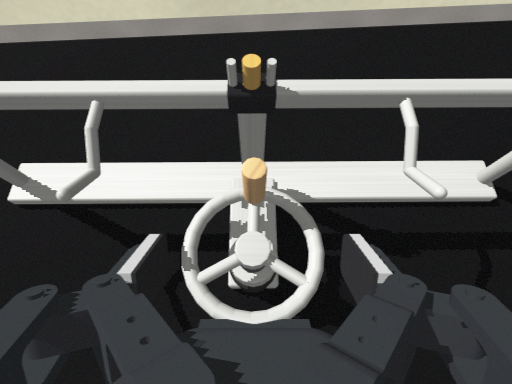

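Run:
```python
from h import *
im=cv2.imread('pics/j_w.png')
cv2.imwrite('pics/j2.png',cv2.resize(im[45:120,205:300],None,fx=8,fy=8,interpolation=cv2.INTER_CUBIC))
```

```text
(no output)
```

View pics/j2.png

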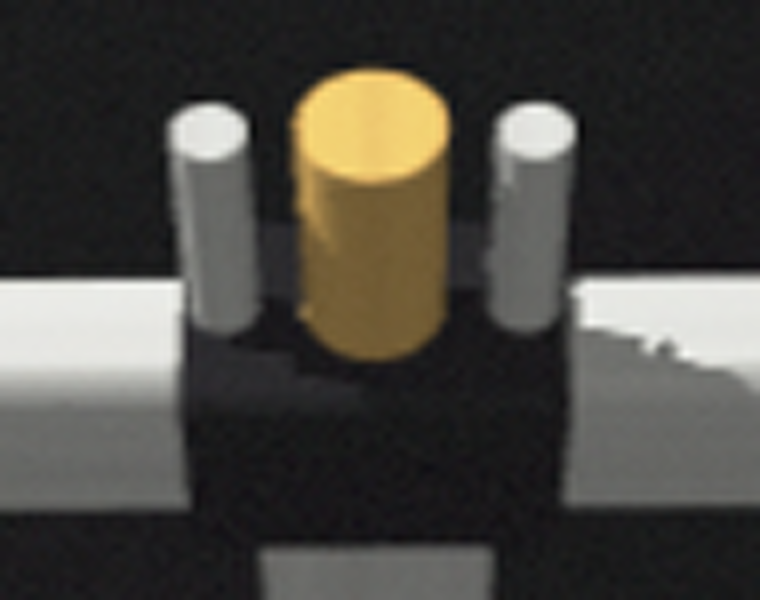

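The oblique view shows the pin top at zoom row 126 and the peg tops at row 131, with bases level. The pin is about 19.6 mm, so the wheel is at about 16.3 rad, inside the firm range. Next come the pails: unpitch, turn the jaws across the bars and look at B and C.

```bash
python3 -m jog '[[0,-22,0,-6.67,0,0,0],[0,-22,0,-6.67,0,0,0],[0,-22,0,-6.67,0,0,0],[0,-22,0,-6.67,0,0,0],[0,-22,0,-6.67,0,0,0],[0,-22,0,-6.67,0,0,0],[-30,0,-20,0,-6.9,0,0],[-30,0,-20,0,-6.9,0,0]]'; python3 -m jog '[[-30,0,-10,0,-6.9,0,0],[-30,0,0,0,-6.9,0,0],[-20,0,0,0,-6.9,0,0],[-20,0,0,0,-6.9,0,0],[0,0,0,0,-6.9,0,0],[0,0,0,0,-6.9,0,0],[0,0,0,0,-6.9,0,0],[0,0,0,0,-6.9,0,0]]';python3 -m jog '[[0,0,0,0,-6.9,0,0],[0,0,0,0,-6.9,0,0],[0,0,0,0,-6.9,0,0],[0,0,0,0,0,0,0],[0,0,0,0,0,0,0],[0,0,0,0,0,0,0]]'
python3 - <<'E'
from h import *
import pickle
m=camera_model("wrist");o=get_obs();im=camera("wrist");cv2.imwrite('pics/k_w.png',im);pickle.dump(m,open('m_k.pkl','wb'))
print(o["eef_pos"],R.from_quat(np.roll(o["eef_rot"],-1)).as_matrix().round(3))
E
```

```text
time_s: 9.43
eef_pos: [0.4833, 0.077, 0.2822]
eef_rot: [0.547, -0.538, 0.447, -0.46]
wrist_force: [-0.1, 1.0, 0.3]
opening: 0.499
time_s: 10.1
eef_pos: [0.4379, 0.1699, 0.2805]
eef_rot: [0.692, -0.69, 0.141, -0.157]
wrist_force: [0.6, 0.4, 0.5]
opening: 0.499
time_s: 10.6
eef_pos: [0.4371, 0.1701, 0.2793]
eef_rot: [0.707, -0.706, 0.017, -0.033]
wrist_force: [0.7, 0.2, -0.4]
opening: 0.499
[0.43710253 0.1700772  0.27930487] [[ 0.997  0.022  0.071]
 [-0.071  0.     0.997]
 [ 0.022 -1.     0.002]]
```

View pics/k_w.png

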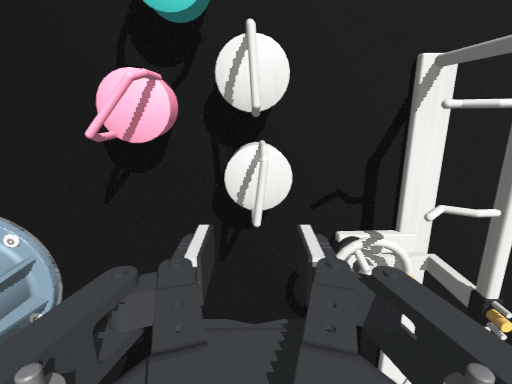

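Run:
```python
from h import *
im=cv2.imread('pics/k_w.png')
cv2.imwrite('pics/k2.png',cv2.resize(im[5:235,195:315],None,fx=3.4,fy=2.6*1.3077,interpolation=cv2.INTER_CUBIC)[:780])
cv2.imwrite('pics/k2.png',cv2.resize(cv2.rotate(im[5:235,195:315],cv2.ROTATE_90_CLOCKWISE),None,fx=3.4,fy=3.4,interpolation=cv2.INTER_CUBIC))
```

```text
(no output)
```

View pics/k2.png

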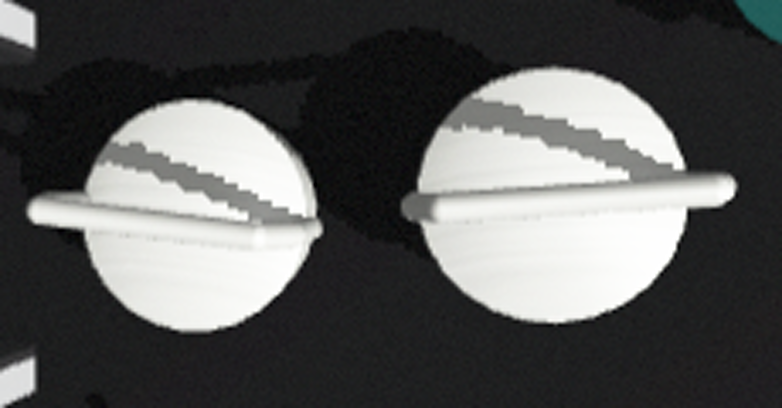

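Run:
```python
from h import *
import pickle
np.set_printoptions(precision=4,suppress=True)
m=pickle.load(open('m_k.pkl','rb'))
f=lambda X,Y:(195+Y/3.4-.35,5+229-X/3.4)
for n,a,b,l,lz in [("B",(35,210),(257,234),[(83,215),(318,215),(200,98),(200,331)],.062),("C",(425,208),(730,188),[(420,195),(690,195),(553,67),(553,323)],.062)]:
    a,b=[onz("w",f(*p),.118,m) for p in(a,b)]
    d=b-a;print(n,"bar",a,b,(a+b)/2,np.linalg.norm(d),np.arctan2(d[1],d[0]))
    L=[onz("w",f(*p),lz,m) for p in l];print("  lid",(L[0]+L[1])/2,(L[2]+L[3])/2,np.linalg.norm(L[0]-L[1]),np.linalg.norm(L[2]-L[3]))
```

```text
B bar [0.4389 0.1095 0.118 ] [0.4514 0.1828 0.118 ] [0.4452 0.1461 0.118 ] 0.07438604194041079 1.4020527211690095
  lid [0.4452 0.1507 0.062 ] [0.4452 0.1519 0.062 ] 0.09005312345710706 0.08699335717761492
C bar [0.4468 0.2336 0.118 ] [0.4469 0.3146 0.118 ] [0.4469 0.2741 0.118 ] 0.08102261174175723 1.5696658499028702
  lid [0.4467 0.2744 0.062 ] [0.4469 0.2752 0.062 ] 0.08568497427311458 0.08695615552149556
```

```bash
python3 -m jog '[[11,0,-20,0,2.8,1.26,0],[0,0,-20.5,0,2.8,0,0],[0,30,0,0,0,0,0],[0,30,0,0,0,0,0],[0,30,0,0,0,0,0],[0,20,0,0,0,0,0],[0,0,0,0,0,0,0],[0,0,0,0,0,0,0]]'
python3 - <<'E'
from h import *
import pickle
m=camera_model("wrist");o=get_obs();im=camera("wrist");cv2.imwrite('pics/l_w.png',im);pickle.dump(m,open('m_l.pkl','wb'))
print(o["eef_pos"],R.from_quat(np.roll(o["eef_rot"],-1)).as_matrix().round(3))
E
```

```text
time_s: 11.32
eef_pos: [0.443, 0.1294, 0.1682]
eef_rot: [0.706, -0.704, 0.06, -0.057]
wrist_force: [-0.0, 1.0, 1.2]
opening: 0.497
[0.4429717  0.12944727 0.16821367] [[ 0.986 -0.003  0.165]
 [-0.165  0.003  0.986]
 [-0.004 -1.     0.002]]
```

View pics/l_w.png

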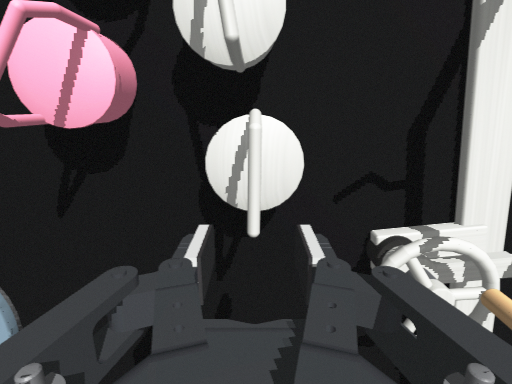

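Run:
```python
from h import *
import pickle
np.set_printoptions(precision=4,suppress=True)
m=pickle.load(open('m_l.pkl','rb'))
for v in (110,123,232,237): print(v,onz("w",(254,v),.118,m))
L=[onz("w",p,.062,m) for p in [(205,162),(303,162),(254,114),(254,211)]];print((L[0]+L[1])/2,(L[2]+L[3])/2,np.linalg.norm(L[2]-L[3]))
im=cv2.imread('pics/l_w.png');cv2.imwrite('pics/l2.png',cv2.resize(im[100:250,190:320],None,fx=4,fy=4))
```

```text
110 [0.4536 0.193  0.118 ]
123 [0.4522 0.185  0.118 ]
232 [0.4396 0.1094 0.118 ]
237 [0.439  0.1056 0.118 ]
[0.446  0.1495 0.062 ] [0.4456 0.1471 0.062 ] 0.08540001085501082
```

View pics/l2.png

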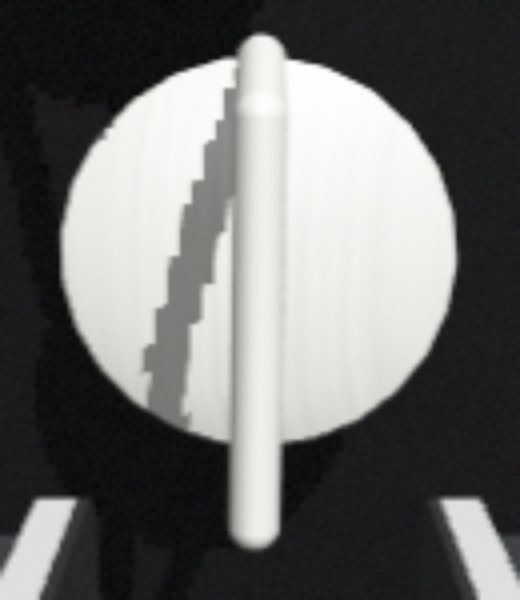

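Bar B is parallel to the tool's z axis at column 254. A 3 mm correction, then down and grip.

```bash
python3 -m jog '[[-0.5,20,-3.3,0,0,0,0],[0,30,0,0,0,0,0],[0,19,0,0,0,0,0],[0,0,0,0,0,0,0],[0,0,0,0,0,0,1],[0,0,0,0,0,0,1],[0,0,0,0,0,0,1],[0,0,0,0,0,0,1]]'; python3 -m jog '[[0,0,0,0,0,0,1],[0,0,0,0,0,0,1],[0,-8,0,0,0,0,1],[0,0,0,0,0,0,1],[0,0,0,0,0,0,1]]'
python3 - <<'E'
from h import *
import pickle
m=camera_model("wrist");o=get_obs();im=camera("wrist");cv2.imwrite('pics/m_w.png',im)
print(o["eef_pos"],o["wrist_force"],o["torque"])
E
```

```text
time_s: 12.03
eef_pos: [0.4439, 0.1266, 0.1017]
eef_rot: [0.706, -0.704, 0.057, -0.059]
wrist_force: [-2.7, -1.0, 7.8]
opening: 0.08
time_s: 12.45
eef_pos: [0.4431, 0.1266, 0.1085]
eef_rot: [0.706, -0.704, 0.058, -0.058]
wrist_force: [0.1, 0.7, -0.2]
opening: 0.078
[0.44314388 0.1266419  0.10854051] [ 0.12368925  0.71437262 -0.2299663 ] [-0.0211847   0.02527275 -0.02529792]
```

View pics/m_w.png

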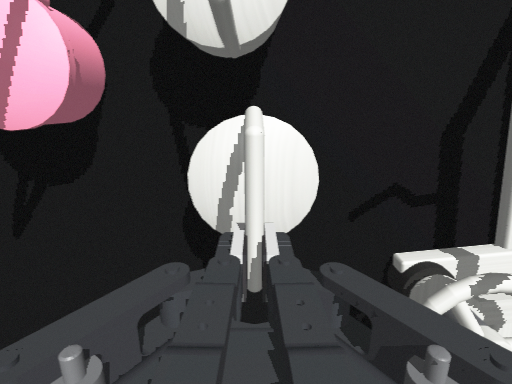

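```bash
python3 -m jog '[[0,-20,0,0,0,0,1],[0,-20,0,0,0,0,1],[0,-21,0,0,0,0,1],[0,0,0,0,-3,0,1],[0,0,0,0,-3,0,1],[20,0,-8,0,0,0,1],[25,0,-9,0,0,0,1],[25,0,0,0,0,0,1]]'; python3 -m jog '[[25,0,0,0,0,0,1],[20,0,0,0,0,0,1],[13,0,0,0,0,0,1],[0,0,0,0,0,0,1],[0,0,0,0,0,0,1],[0,0,0,0,0,0,1]]'
python3 - <<'E'
from h import *
import pickle
m=camera_model("wrist");o=get_obs();im=camera("wrist");cv2.imwrite('pics/n_w.png',im);pickle.dump(m,open('m_n.pkl','wb'))
cv2.imwrite('pics/n_side.png',cv2.resize(camera("side")[130:280,160:310],None,fx=4,fy=4,interpolation=cv2.INTER_CUBIC))
print(o["eef_pos"],o["wrist_force"],o["torque"],R.from_quat(np.roll(o["eef_rot"],-1)).as_matrix().round(3))
E
```

```text
time_s: 13.17
eef_pos: [0.5118, 0.1043, 0.1683]
eef_rot: [0.708, -0.706, 0.021, -0.021]
wrist_force: [0.5, 0.4, -1.5]
opening: 0.079
time_s: 13.67
eef_pos: [0.568, 0.102, 0.1677]
eef_rot: [0.708, -0.706, 0.022, -0.02]
wrist_force: [0.4, -0.2, -2.1]
opening: 0.079
[0.56797551 0.10200392 0.16767396] [ 0.38441163 -0.20830373 -2.11507576] [-0.03337654 -0.00861046  0.00974373] [[ 0.998 -0.003  0.059]
 [-0.059  0.003  0.998]
 [-0.003 -1.     0.003]]
```

View pics/n_w.png

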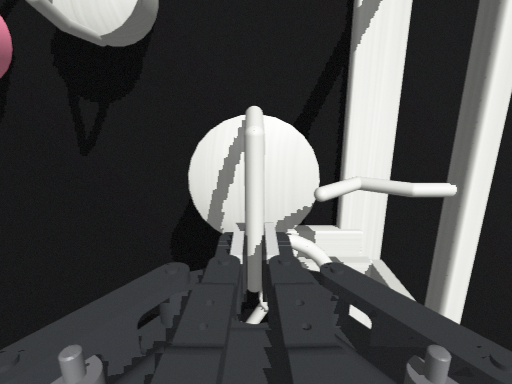

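View pics/n_side.png

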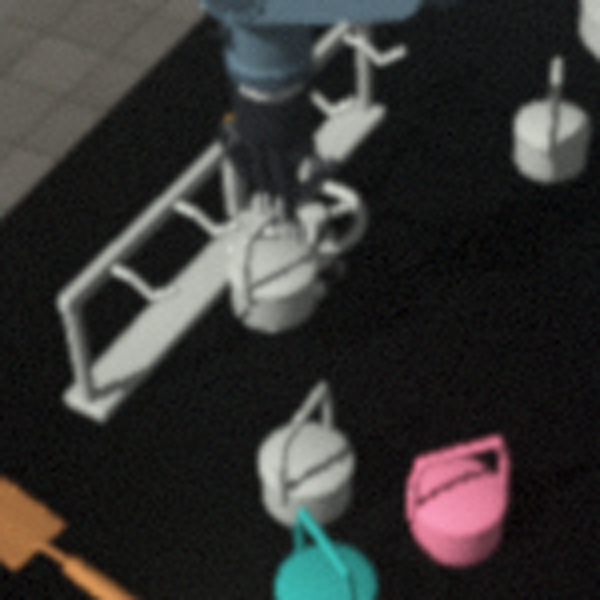

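Pail B hangs level in the grip. Hook 3's tip is at (321,194), with its bend at (357,183). I'll check that the bar's middle lines up with the hook.

Run:
```python
from h import *
import pickle
np.set_printoptions(precision=4,suppress=True)
m=pickle.load(open('m_n.pkl','rb'))
ex=np.array([.998,-.06]);ey=np.array([.06,.998]);T=np.array([.568,.102])
for n,p,z in [("tip",(321,194),.163),("valley",(357,183),.1405),("beamend",(452,190),.155),("bar kink",(254,133),.1864),("bar end",(254,288),.1864)]:
    X=onz("w",p,z,m);d=X[:2]-T;print(n,X,"rel tool x,z mm",1e3*d@ex,1e3*d@ey)
```

```text
tip [0.6047 0.1219 0.163 ] rel tool x,z mm 35.42145631958525 22.041323409636856
valley [0.6312 0.1205 0.1405] rel tool x,z mm 61.95901541064011 22.23672705285006
beamend [0.6788 0.1175 0.155 ] rel tool x,z mm 109.65155898560937 22.106847177043715
bar kink [0.5714 0.1577 0.1864] rel tool x,z mm 0.09415403519199236 55.78901933928247
bar end [0.567  0.083  0.1864] rel tool x,z mm 0.16259324890847512 -18.977982492880784
```

```bash
python3 -m jog '[[20,0,1.8,0,0,0,1],[22,0,0,0,0,0,1],[20,0,0,0,0,0,1],[0,0,0,0,0,0,1],[0,0,0,0,0,0,1],[0,10,0,0,0,0,1],[0,10,0,0,0,0,1],[0,10,0,0,0,0,1]]'; python3 -m jog '[[0,4,0,0,0,0,1],[0,2,0,0,0,0,1],[0,0,0,0,0,0,1],[0,0,0,0,0,0,1]]'
python3 - <<'E'
from h import *
import pickle
m=camera_model("wrist");o=get_obs();im=camera("wrist");cv2.imwrite('pics/o_w.png',im)
print(o["eef_pos"],o["wrist_force"],o["torque"])
E
```

```text
time_s: 14.43
eef_pos: [0.6299, 0.1003, 0.137]
eef_rot: [0.708, -0.706, 0.022, -0.02]
wrist_force: [0.8, 0.5, -1.1]
opening: 0.076
time_s: 14.77
eef_pos: [0.6312, 0.1001, 0.1327]
eef_rot: [0.708, -0.706, 0.021, -0.021]
wrist_force: [-0.9, -0.4, 4.8]
opening: 0.078
[0.63120792 0.10012482 0.1327304 ] [-0.94392583 -0.3981833   4.76535968] [0.11713068 0.05665331 0.0082054 ]
```

View pics/o_w.png

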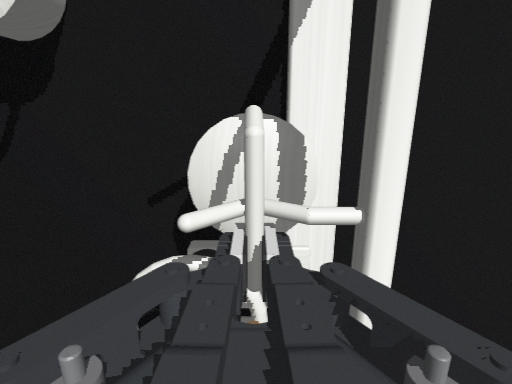

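The bar sits in the valley, with contact force up about 6 N and the hook crossing at the bar's middle. I'll release partially and rise.

```bash
python3 -m jog '[[0,0,0,0,0,0,0.2],[0,0,0,0,0,0,0.2],[0,0,0,0,0,0,0.2],[0,0,0,0,0,0,0.2],[0,-10,0,0,0,0,0.2],[0,-25,0,0,0,0,0.2],[0,-30,0,0,0,0,0.2],[0,-20,0,0,0,0,0.2]]'
python3 - <<'E'
from h import *
import pickle
m=camera_model("wrist");o=get_obs();im=camera("wrist");cv2.imwrite('pics/p_w.png',im)
cv2.imwrite('pics/p_side.png',cv2.resize(camera("side")[130:280,160:310],None,fx=4,fy=4,interpolation=cv2.INTER_CUBIC))
print(o["eef_pos"],o["wrist_force"],o["opening"])
E
```

```text
time_s: 15.48
eef_pos: [0.6319, 0.0998, 0.2205]
eef_rot: [0.708, -0.706, 0.02, -0.022]
wrist_force: [0.7, 1.0, 0.3]
opening: 0.401
[0.63192913 0.09976827 0.22047592] [0.65012581 0.96843878 0.28168931] 0.40076307732935207
```

View pics/p_w.png

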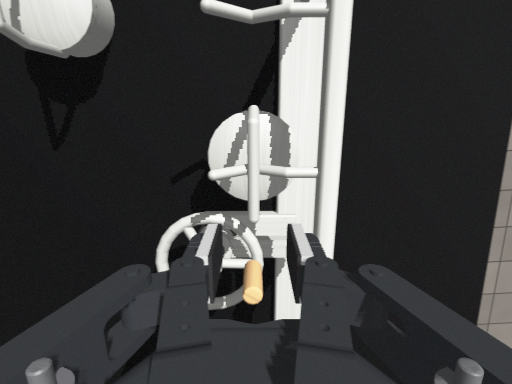

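View pics/p_side.png

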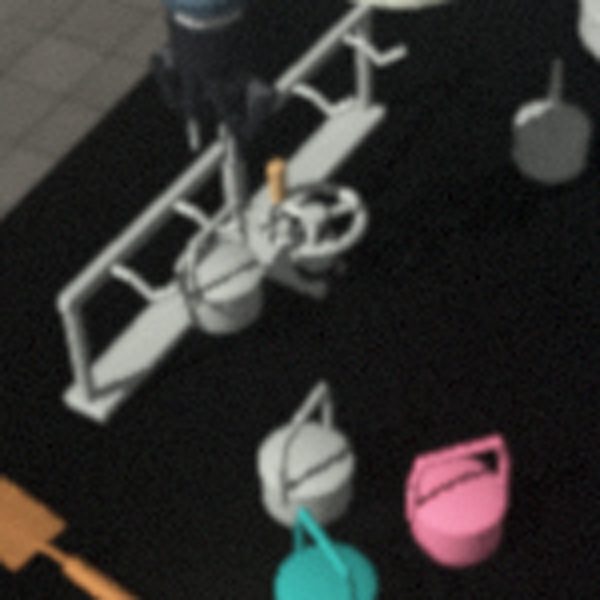

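Pail B hangs level on hook 3, and the wheel and knob are unchanged. Going for C.

```bash
python3 -m jog '[[-32,0,22.7,0,0,0,0],[-32,0,22.7,0,0,0,0],[-32,0,22.7,0,0,0,0],[-32,0,22.7,0,0,0,0],[-32,0,22.7,0,-3.4,0,0],[-32,0,22.7,0,0,0,0],[0,20,0,0,0,0,0],[0,20,0,0,0,0,0]]';python3 -m jog '[[0,0,0,0,0,0,0],[0,0,0,0,0,0,0],[0,0,0,0,0,0,0]]'
python3 - <<'E'
from h import *
import pickle
m=camera_model("wrist");o=get_obs();im=camera("wrist");cv2.imwrite('pics/q_w.png',im);pickle.dump(m,open('m_q.pkl','wb'))
print(o["eef_pos"],R.from_quat(np.roll(o["eef_rot"],-1)).as_matrix().round(3))
E
```

```text
time_s: 16.25
eef_pos: [0.4451, 0.2472, 0.1786]
eef_rot: [0.709, -0.706, -0.002, 0.0]
wrist_force: [0.5, -0.4, -0.1]
opening: 0.499
time_s: 16.5
eef_pos: [0.4467, 0.2453, 0.1785]
eef_rot: [0.708, -0.706, 0.0, -0.0]
wrist_force: [0.4, -0.4, -0.5]
opening: 0.504
[0.44672121 0.24525163 0.1785289 ] [[ 1.    -0.001  0.001]
 [-0.001  0.003  1.   ]
 [-0.001 -1.     0.003]]
```

View pics/q_w.png

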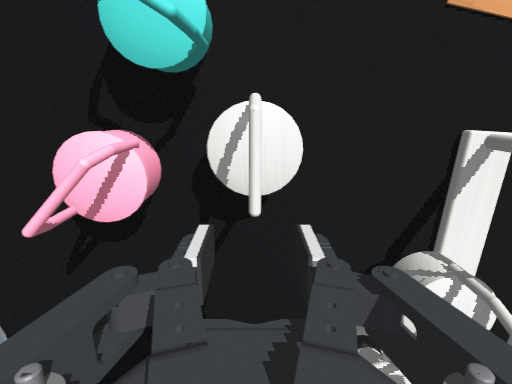

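Run:
```python
from h import *
import pickle
np.set_printoptions(precision=4,suppress=True)
m=pickle.load(open('m_q.pkl','rb'))
im=cv2.imread('pics/q_w.png');cv2.imwrite('pics/q2.png',cv2.resize(im[85:230,190:320],None,fx=4,fy=4))
g=im[85:125,252:258].mean((1,2)).round();print(g)
for v in (107,108,109,214,216): print(v,onz("w",(254.5,v),.118,m))
L=[onz("w",p,.062,m) for p in [(207,149),(303,149),(254,101),(254,196)]];print((L[0]+L[1])/2,(L[2]+L[3])/2,np.linalg.norm(L[2]-L[3]))
```

```text
[ 30.  29.  28.  30.  29.  30.  29.  52. 225. 232. 233. 233. 233. 234.
 234. 234. 234. 234. 233. 242. 246. 246. 246. 244. 239. 220. 231. 232.
 231. 231. 231. 231. 231. 231. 232. 231. 231. 231. 231. 231.]
107 [0.447  0.3116 0.118 ]
108 [0.447  0.3109 0.118 ]
109 [0.447  0.3103 0.118 ]
214 [0.447  0.2349 0.118 ]
216 [0.447  0.2333 0.118 ]
[0.4474 0.2755 0.062 ] [0.4465 0.2741 0.062 ] 0.08486074395317501
```

View pics/q2.png

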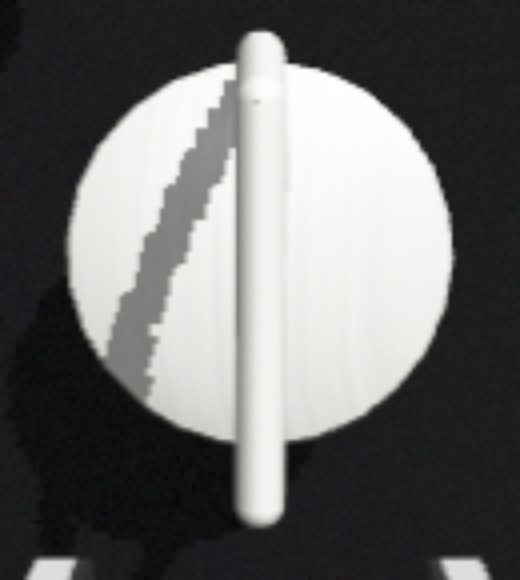

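```bash
python3 -m jog '[[0,25,7.3,0,0,0,0],[0,30,0,0,0,0,0],[0,24,0,0,0,0,0],[0,0,0,0,0,0,0],[0,0,0,0,0,0,1],[0,0,0,0,0,0,1],[0,0,0,0,0,0,1],[0,0,0,0,0,0,1]]'; python3 -m jog '[[0,0,0,0,0,0,1],[0,0,0,0,0,0,1],[0,-15,0,0,0,0,1],[0,-25,0,0,0,0,1],[0,-30,0,0,0,0,1],[0,0,0,0,3.4,0,1],[0,0,0,0,0,0,1],[0,0,0,0,0,0,1]]'
python3 - <<'E'
from h import *
import pickle
m=camera_model("wrist");o=get_obs();im=camera("wrist");cv2.imwrite('pics/r_w.png',im)
print(o["eef_pos"],o["wrist_force"],o["torque"],o["opening"],R.from_quat(np.roll(o["eef_rot"],-1)).as_matrix().round(3))
E
```

```text
time_s: 17.22
eef_pos: [0.4476, 0.2533, 0.1012]
eef_rot: [0.709, -0.706, -0.001, -0.001]
wrist_force: [-1.4, -1.6, 6.7]
opening: 0.078
time_s: 17.88
eef_pos: [0.4461, 0.2527, 0.1693]
eef_rot: [0.708, -0.706, 0.021, -0.02]
wrist_force: [-0.2, 0.7, -2.0]
opening: 0.076
[0.446119   0.25274913 0.16931099] [-0.19436562  0.69311403 -1.97421842] [-0.05591485  0.05834564 -0.05058452] 0.07622234440735468 [[ 0.998 -0.     0.058]
 [-0.058  0.003  0.998]
 [-0.    -1.     0.003]]
```

View pics/r_w.png

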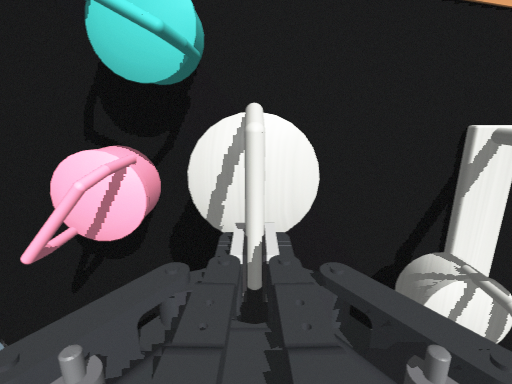

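```bash
python3 -m jog '[[25,0,-8,0,0,0,1],[25,0,-8,0,0,0,1],[25,0,-8,0,0,0,1],[25,0,-8,0,0,0,1],[20,0,-5,0,0,0,1],[11,0,0,0,0,0,1],[0,0,0,0,0,0,1],[0,0,0,0,0,0,1]]';  python3 - <<'E'
from h import *
import pickle
m=camera_model("wrist");o=get_obs();im=camera("wrist");cv2.imwrite('pics/s_w.png',im);pickle.dump(m,open('m_s.pkl','wb'))
print(o["eef_pos"],o["wrist_force"],o["opening"])
E
```

```text
time_s: 18.6
eef_pos: [0.5739, 0.2077, 0.167]
eef_rot: [0.708, -0.706, 0.022, -0.02]
wrist_force: [-0.0, 0.6, -2.1]
opening: 0.08
[0.57390415 0.20766566 0.16698914] [-0.01458831  0.55920286 -2.05109897] 0.07961463457216601
```

View pics/s_w.png

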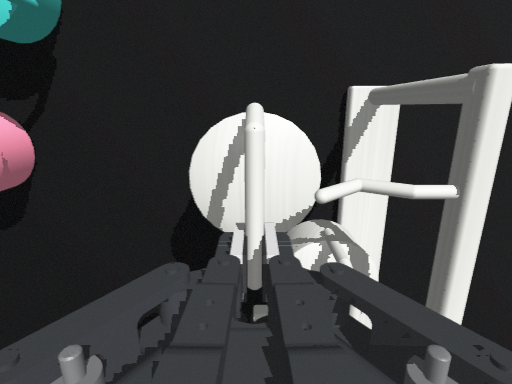

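Run:
```python
from h import *
import pickle
np.set_printoptions(precision=4,suppress=True)
m=pickle.load(open('m_s.pkl','rb'))
im=cv2.imread('pics/s_w.png');print(im[110:140,252:258].mean((1,2)).round())
ex=np.array([.998,-.06]);ey=np.array([.06,.998]);T=np.array([.5739,.2077])
for n,p,z in [("tip",(322,196),.163),("valley",(358,185),.1405),("beamend",(455,191),.155),("bar kink",(254,130),.1857),("bar end",(254,288),.1857)]:
    X=onz("w",p,z,m);d=X[:2]-T;print(n,X,"rel tool x,z mm",1e3*d@ex,1e3*d@ey)
```

```text
[239. 239. 238. 239. 239. 239. 239. 239. 239. 239. 239. 239. 246. 248.
 249. 250. 251. 242. 223. 249. 247. 242. 237. 236. 236. 236. 236. 236.
 236. 236.]
tip [0.611  0.2267 0.163 ] rel tool x,z mm 35.849856712722286 21.161951005679054
valley [0.6374 0.2251 0.1405] rel tool x,z mm 62.375262563805684 21.183199276379664
beamend [0.6858 0.2228 0.155 ] rel tool x,z mm 110.81141062104909 21.76992901331101
bar kink [0.5775 0.2646 0.1857] rel tool x,z mm 0.13233016830887118 57.036295696286125
bar end [0.573  0.1887 0.1857] rel tool x,z mm 0.20349509689022852 -18.98615878749765
```

```bash
python3 -m jog '[[20,0,0,0,0,0,1],[22,0,0,0,0,0,1],[20,0,0,0,0,0,1],[0,0,0,0,0,0,1],[0,0,0,0,0,0,1],[0,10,0,0,0,0,1],[0,10,0,0,0,0,1],[0,10,0,0,0,0,1]]'; python3 -m jog '[[0,4,0,0,0,0,1],[0,2,0,0,0,0,1],[0,0,0,0,0,0,1],[0,0,0,0,0,0,1]]'
python3 - <<'E'
from h import *
o=get_obs();im=camera("wrist");cv2.imwrite('pics/t_w.png',im)
print(o["eef_pos"],o["wrist_force"],o["torque"])
E
```

```text
time_s: 19.32
eef_pos: [0.6352, 0.2048, 0.1372]
eef_rot: [0.708, -0.706, 0.022, -0.02]
wrist_force: [-0.4, 0.5, -1.6]
opening: 0.078
time_s: 19.65
eef_pos: [0.6369, 0.2045, 0.1329]
eef_rot: [0.708, -0.706, 0.021, -0.021]
wrist_force: [1.4, 0.6, -0.7]
opening: 0.081
[0.6368668  0.20453001 0.13287938] [ 1.43940768  0.64295118 -0.734859  ] [ 0.07712091 -0.34047396 -0.02765978]
```

View pics/t_w.png

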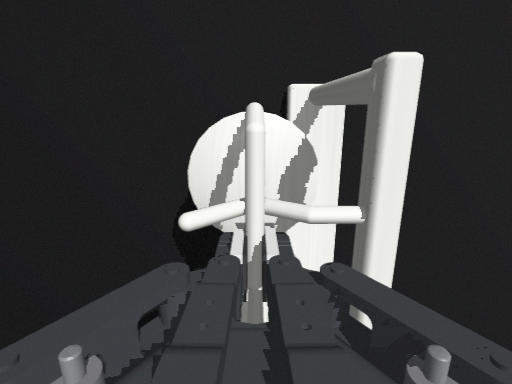

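Contact is light, so I'll go 1.5 mm lower, then release.

```bash
python3 -m jog '[[0,1.5,0,0,0,0,1],[0,0,0,0,0,0,1],[0,0,0,0,0,0,1]]'; python3 -m jog '[[0,0,0,0,0,0,0.2],[0,0,0,0,0,0,0.2],[0,0,0,0,0,0,0.2],[0,0,0,0,0,0,0.2],[0,-10,0,0,0,0,0.2],[0,-25,0,0,0,0,0.2],[0,-30,0,0,0,0,0.2],[0,-20,0,0,0,0,0.2]]'
python3 - <<'E'
from h import *
o=get_obs();im=camera("wrist");cv2.imwrite('pics/u_w.png',im)
cv2.imwrite('pics/u_side.png',camera("side"));cv2.imwrite('pics/u_scene.png',camera("scene"))
print(o["eef_pos"],o["wrist_force"],o["opening"])
E
```

```text
time_s: 19.95
eef_pos: [0.6371, 0.2045, 0.1323]
eef_rot: [0.708, -0.706, 0.021, -0.021]
wrist_force: [0.0, 0.6, 5.5]
opening: 0.078
time_s: 20.62
eef_pos: [0.6373, 0.2043, 0.2193]
eef_rot: [0.708, -0.706, 0.021, -0.021]
wrist_force: [0.6, -0.1, 0.9]
opening: 0.399
[0.63732095 0.20429017 0.21928465] [ 0.63438632 -0.12114891  0.92046687] 0.3988143820051662
```

View pics/u_w.png

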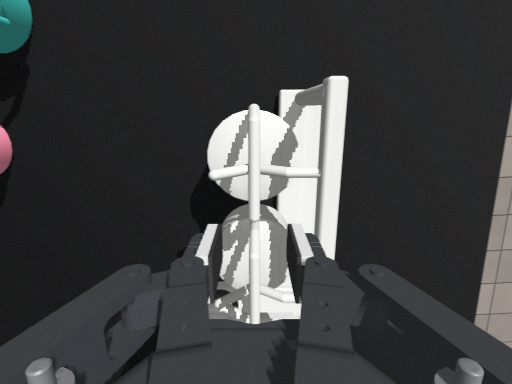

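View pics/u_scene.png

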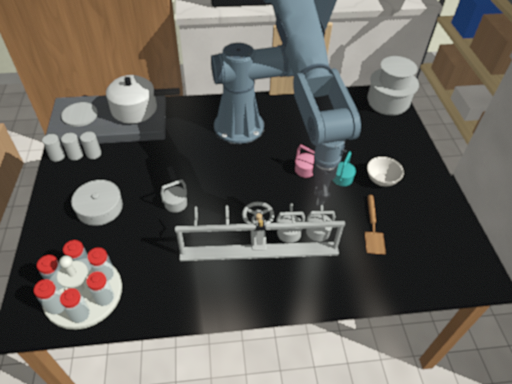

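B and C hang on hooks 3 and 4. Pail A is still at (175,197) in the scene view, so I'm moving to it.

```bash
python3 -m jog '[[-20,-30,0,0,0,0,0],[-20,0,-35,0,0,0,0],[-12,0,-39,0,0,0,0],[-12,0,-39,0,0,0,0],[-12,0,-39,0,0,0,0],[-12,0,-39,0,0,0,0],[-12,0,-39,0,0,0,0],[-12,0,-39,0,0,0,0]]'; python3 -m jog '[[-12,0,-39,0,0,0,0],[-12,0,-39,0,0,0,0],[-12,0,-39,0,0,0,0],[-10,0,-39,0,0,0,0],[-10,0,-39,0,0,0,0],[-10,0,-39,0,0,0,0],[0,0,-12,0,-5.6,0,0],[0,0,0,0,-5.6,0,0]]'; python3 -m jog '[[0,0,0,0,-5.6,0,0],[0,0,0,0,-5.6,0,0],[0,30,0,0,0,0,0],[0,30,0,0,0,0,0],[0,0,0,0,0,0,0],[0,0,0,0,0,0,0],[0,0,0,0,0,0,0]]'
python3 - <<'E'
from h import *
import pickle
m=camera_model("wrist");o=get_obs();im=camera("wrist");cv2.imwrite('pics/v_w.png',im);pickle.dump(m,open('m_v.pkl','wb'))
print(o["eef_pos"],R.from_quat(np.roll(o["eef_rot"],-1)).as_matrix().round(3))
E
```

```text
time_s: 21.43
eef_pos: [0.5071, -0.0589, 0.2441]
eef_rot: [0.708, -0.705, 0.022, -0.02]
wrist_force: [0.8, -1.2, 0.7]
opening: 0.498
time_s: 22.1
eef_pos: [0.4266, -0.3024, 0.2433]
eef_rot: [0.707, -0.704, -0.047, 0.049]
wrist_force: [-0.2, 0.9, 0.7]
opening: 0.498
time_s: 22.68
eef_pos: [0.4285, -0.2994, 0.1854]
eef_rot: [0.699, -0.696, -0.117, 0.117]
wrist_force: [-0.1, 0.0, 0.6]
opening: 0.499
[ 0.42852928 -0.29938307  0.18537486] [[ 0.946 -0.001 -0.325]
 [ 0.325  0.003  0.946]
 [ 0.    -1.     0.003]]
```

View pics/v_w.png

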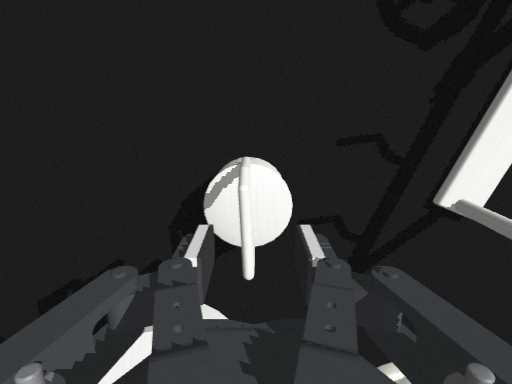

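Run:
```python
from h import *
import pickle
np.set_printoptions(precision=4,suppress=True)
m=pickle.load(open('m_v.pkl','rb'))
im=cv2.imread('pics/v_w.png');cv2.imwrite('pics/v2.png',cv2.resize(im[150:290,190:320],None,fx=4,fy=4))
T=np.array([.4285,-.2994]);X=np.array([.946,.325]);Z=np.array([-.325,.946])
for p in [(244,160),(243.5,169),(244.5,175),(249,272),(249,278)]:
    P=onz("w",p,.118,m);d=P[:2]-T;print(p,P,1e3*d@X,1e3*d@Z)
L=[onz("w",p,.062,m) for p in [(204,203),(292,203)]];print((L[0]+L[1])/2)
L=[onz("w",p,.062,m) for p in [(250,164),(250,247)]];print((L[0]+L[1])/2,np.linalg.norm(L[0]-L[1]))
```

```text
(244, 160) [ 0.4116 -0.2744  0.118 ] -7.9128679668177275 29.131896978683905
(243.5, 169) [ 0.4133 -0.2809  0.118 ] -8.337282984730273 22.43189443670431
(244.5, 175) [ 0.4155 -0.285   0.118 ] -7.637070921439284 17.903251472547005
(249, 272) [ 0.4446 -0.3606  0.118 ] -4.615349561452247 -63.11249730997976
(249, 278) [ 0.4464 -0.3658  0.118 ] -4.6365690767751495 -68.66081688983965
[ 0.4298 -0.3229  0.062 ]
[ 0.433  -0.3263  0.062 ] 0.08468161379729783
```

View pics/v2.png

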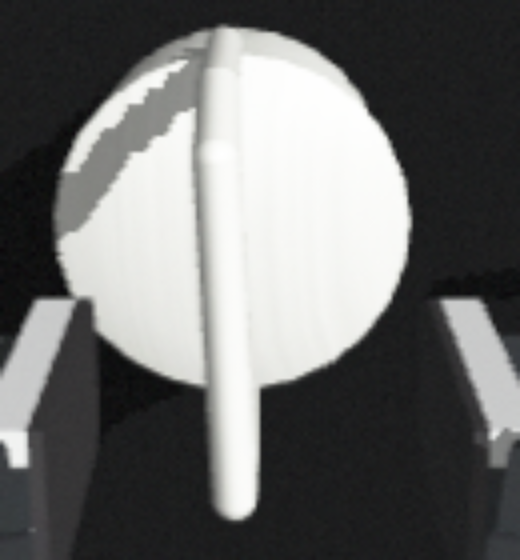

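Pail A is now around (.432,-.326), about 4 cm from the first estimate, so it was knocked. I'll recentre and look again.

```bash
python3 -m jog '[[-2.3,0,-24,0,-2.3,0,0],[-2.3,0,-24,0,0,0,0],[0,10,0,0,0,0,0],[0,0,0,0,0,0,0],[0,0,0,0,0,0,0],[0,0,0,0,0,0,0]]'
python3 - <<'E'
from h import *
import pickle
m=camera_model("wrist");o=get_obs();im=camera("wrist");cv2.imwrite('pics/w_w.png',im);pickle.dump(m,open('m_w.pkl','wb'))
cv2.imwrite('pics/w_scene.png',camera("scene"))
Rm=R.from_quat(np.roll(o["eef_rot"],-1)).as_matrix();print(o["eef_pos"],Rm.round(3))
pickle.dump((o["eef_pos"],Rm),open('p_w.pkl','wb'))
E
```

```text
time_s: 23.23
eef_pos: [0.4405, -0.3452, 0.175]
eef_rot: [0.696, -0.694, -0.131, 0.131]
wrist_force: [-0.7, -0.9, 0.3]
opening: 0.502
[ 0.44052034 -0.34517528  0.17500328] [[ 0.932 -0.001 -0.363]
 [ 0.363  0.003  0.932]
 [ 0.001 -1.     0.003]]
```

View pics/w_w.png

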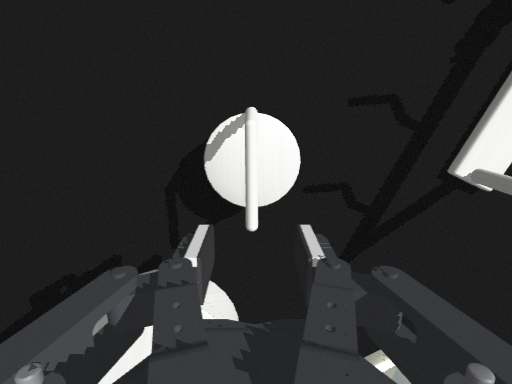

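View pics/w_scene.png

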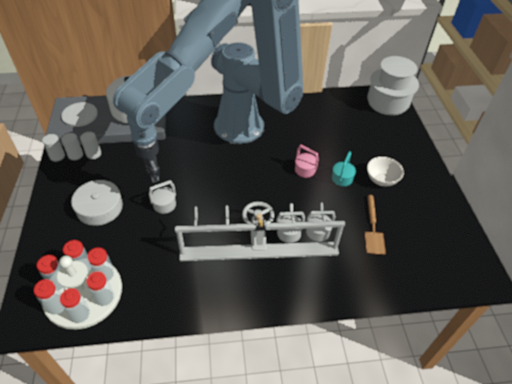

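Pail A was knocked: it is now at (163,200) in the scene view. The bar is vertical at column 251 in the wrist view.

Run:
```python
from h import *
import pickle
m=pickle.load(open('m_w.pkl','rb'));T,Rm=pickle.load(open('p_w.pkl','rb'))
im=cv2.imread('pics/w_w.png');print(im[105:140,249:254].mean((1,2)).round())
for p in [(251,122),(251,125),(251.5,229)]:
    d=onz("w",p,.118,m)-T;print(p,(Rm.T@d*1e3).round(1))
for a,b in [((204,160),(301,160)),((252,113),(252,208))]:
    d=(onz("w",a,.062,m)+onz("w",b,.062,m))/2-T;print((Rm.T@d*1e3).round(1))
```

```text
[ 29.  43. 214. 226. 227. 228. 228. 228. 229. 229. 229. 229. 230. 230.
 230. 243. 247. 248. 249. 249. 247. 242. 242. 242. 242. 242. 242. 242.
 242. 242. 242. 241. 242. 241. 241.]
(251, 122) [-2.7 57.2 56.6]
(251, 125) [-2.7 57.2 54.6]
(251.5, 229) [ -2.5  56.9 -20.9]
[ -2.1 113.1  20.7]
[ -2.5 113.1  18.3]
```

```bash
python3 -m jog '[[-2.5,20,-2.8,0,0,0,0],[0,30,0,0,0,0,0],[0,25.5,0,0,0,0,0],[0,0,0,0,0,0,0],[0,0,0,0,0,0,1],[0,0,0,0,0,0,1],[0,0,0,0,0,0,1],[0,0,0,0,0,0,1]]'; python3 -m jog '[[0,0,0,0,0,0,1],[0,0,0,0,0,0,1],[0,-15,0,0,0,0,1],[0,-25,0,0,0,0,1],[0,-30,0,0,0,0,1],[0,0,0,0,6.2,0,1],[0,0,0,0,6.2,0,1],[0,0,0,0,6.2,0,1]]'; python3 -m jog '[[0,0,0,0,6.2,0,1],[0,0,0,0,0,0,1],[0,0,0,0,0,0,1]]';python3 - <<'E'
from h import *
o=get_obs();im=camera("wrist");cv2.imwrite('pics/x_w.png',im)
print(o["eef_pos"],o["wrist_force"],o["opening"],R.from_quat(np.roll(o["eef_rot"],-1)).as_matrix().round(3))
E
```

```text
time_s: 24.0
eef_pos: [0.4404, -0.3504, 0.1014]
eef_rot: [-0.695, 0.695, 0.131, -0.13]
wrist_force: [-0.5, 0.3, 4.6]
opening: 0.08
time_s: 24.67
eef_pos: [0.4395, -0.3497, 0.1703]
eef_rot: [0.708, -0.706, -0.015, 0.015]
wrist_force: [-0.4, -0.8, -2.0]
opening: 0.079
time_s: 24.92
eef_pos: [0.4392, -0.3493, 0.1692]
eef_rot: [0.708, -0.706, 0.021, -0.02]
wrist_force: [-0.2, 0.1, -2.1]
opening: 0.079
[ 0.43918945 -0.3493097   0.16924153] [-0.19367473  0.11618052 -2.11479928] 0.07946367764746015 [[ 0.998 -0.001  0.058]
 [-0.058  0.003  0.998]
 [-0.001 -1.     0.003]]
```

View pics/x_w.png

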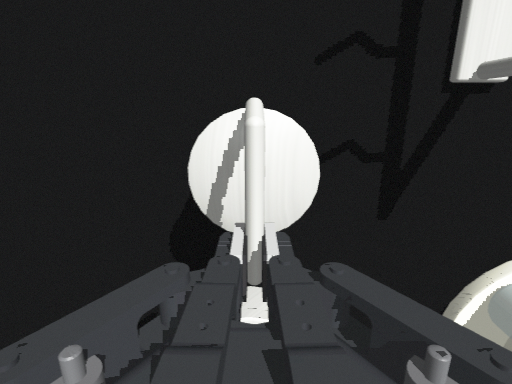

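```bash
python3 -m jog '[[15,0,20,0,0,0,1],[20,0,27,0,0,0,1],[22,0,28,0,0,0,1],[22,0,28,0,0,0,1],[22,0,28,0,0,0,1],[0,0,0,0,0,0,1],[0,0,0,0,0,0,1],[0,0,0,0,0,0,1]]';  python3 - <<'E'
from h import *
import pickle
m=camera_model("wrist");o=get_obs();im=camera("wrist");cv2.imwrite('pics/y_w.png',im)
Rm=R.from_quat(np.roll(o["eef_rot"],-1)).as_matrix();pickle.dump((m,o["eef_pos"],Rm),open('m_y.pkl','wb'))
print(o["eef_pos"],o["wrist_force"],o["opening"]);print(im[100:140,252:258].mean((1,2)).round())
E
```

```text
time_s: 25.63
eef_pos: [0.5479, -0.2247, 0.1691]
eef_rot: [0.708, -0.706, 0.021, -0.02]
wrist_force: [0.8, 0.0, -1.9]
opening: 0.083
[ 0.54785733 -0.22466717  0.1691283 ] [ 0.7616171   0.03200383 -1.88960527] 0.08300606277485183
[240. 239. 239. 239. 240. 239. 239. 240. 240. 240. 240. 240. 241. 240.
 240. 240. 240. 248. 250. 250. 251. 251. 251. 250. 248. 244. 238. 237.
 237. 237. 237. 237. 237. 236. 237. 236. 237. 236. 236. 236.]
```

View pics/y_w.png

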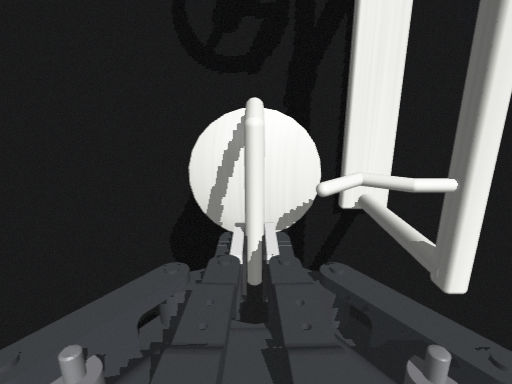

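Run:
```python
from h import *
import pickle
m,T,Rm=pickle.load(open('m_y.pkl','rb'))
for n,p,z in [("tip",(323,189),.163),("valley",(359,179),.1405),("beamend",(453,185),.155),("bar kink",(254,124.5),.1878),("bar end",(254,284),.1878)]:
    print(n,(Rm.T@(onz("w",p,z,m)-T)*1e3).round(1))
```

```text
tip [36.7  6.1 24.3]
valley [63.6 28.6 24.2]
beamend [110.9  14.   24.5]
bar kink [  0.1 -18.5  59.4]
bar end [  0.1 -18.7 -16.7]
```

```bash
python3 -m jog '[[20,0,0.7,0,0,0,1],[23,0,0,0,0,0,1],[20,0,0,0,0,0,1],[0,0,0,0,0,0,1],[0,0,0,0,0,0,1],[0,10,0,0,0,0,1],[0,10,0,0,0,0,1],[0,10,0,0,0,0,1]]'; python3 -m jog '[[0,5,0,0,0,0,1],[0,3,0,0,0,0,1],[0,0,0,0,0,0,1],[0,0,0,0,0,0,1]]'
python3 - <<'E'
from h import *
o=get_obs();im=camera("wrist");cv2.imwrite('pics/z_w.png',im)
print(o["eef_pos"],o["wrist_force"],o["torque"])
E
```

```text
time_s: 26.35
eef_pos: [0.6097, -0.228, 0.1379]
eef_rot: [0.708, -0.705, 0.023, -0.021]
wrist_force: [-0.3, -0.3, -1.1]
opening: 0.079
time_s: 26.68
eef_pos: [0.6119, -0.2282, 0.1323]
eef_rot: [0.708, -0.706, 0.021, -0.023]
wrist_force: [2.7, -0.5, 4.9]
opening: 0.081
[ 0.6119341  -0.22816994  0.13229161] [ 2.70248092 -0.46063445  4.91439283] [ 0.18435517 -0.34715909 -0.0642535 ]
```

View pics/z_w.png

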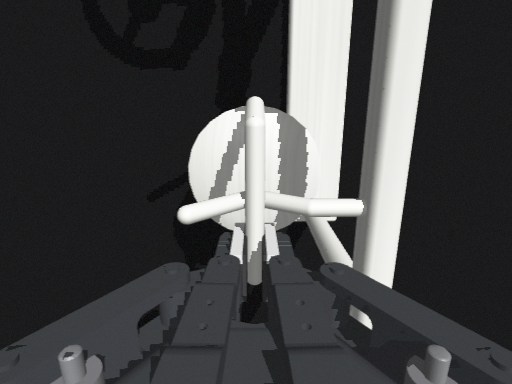

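Seated. I'll release and rise, then move back for a check view that also covers the gauge.

```bash
python3 -m jog '[[0,0,0,0,0,0,0.2],[0,0,0,0,0,0,0.2],[0,0,0,0,0,0,0.2],[0,0,0,0,0,0,0.2],[0,-10,0,0,0,0,0.2],[0,-25,0,0,0,0,0.2],[0,-30,0,0,0,0,0.2],[0,-30,0,0,0,0,0.2]]'; python3 -m jog '[[-30,0,0,0,6.9,0,0.2],[-30,0,0,0,6.9,0,0],[-30,0,0,0,6.9,0,0],[0,0,0,0,6.9,0,0],[0,0,0,0,6.9,0,0],[0,0,0,0,6.9,0,0],[0,0,0,0,6.9,0,0],[0,0,0,0,6.9,0,0]]'; python3 -m jog '[[0,0,0,0,6.9,0,0],[0,0,0,0,6.9,0,0],[0,0,0,0,6.9,0,0],[0,0,0,0,6.9,0,0],[0,0,0,0,6.9,0,0],[0,0,0,0,0,0,0],[0,0,0,0,0,0,0]]'
python3 - <<'E'
from h import *
o=get_obs();im=camera("wrist");cv2.imwrite('pics/A_w.png',im)
cv2.imwrite('pics/A_side.png',camera("side"));cv2.imwrite('pics/A_scene.png',cv2.resize(camera("scene")[145:265,150:350],None,fx=4,fy=4,interpolation=cv2.INTER_CUBIC))
print(o["eef_pos"],o["wrist_force"],R.from_quat(np.roll(o["eef_rot"],-1)).as_matrix().round(3))
E
```

```text
time_s: 27.4
eef_pos: [0.6104, -0.2278, 0.2271]
eef_rot: [0.708, -0.705, 0.023, -0.021]
wrist_force: [0.4, -0.3, 0.6]
opening: 0.394
time_s: 28.07
eef_pos: [0.5229, -0.212, 0.2272]
eef_rot: [0.616, -0.614, 0.349, -0.348]
wrist_force: [-0.6, -0.0, 0.4]
opening: 0.5
time_s: 28.65
eef_pos: [0.523, -0.2119, 0.2269]
eef_rot: [0.487, -0.486, 0.514, -0.512]
wrist_force: [-1.0, 0.2, 0.0]
opening: 0.498
[ 0.5229611  -0.21193412  0.22686455] [-1.00802378  0.1556521   0.01754452] [[-0.052 -0.     0.999]
 [-0.999  0.003 -0.052]
 [-0.003 -1.    -0.001]]
```

View pics/A_w.png

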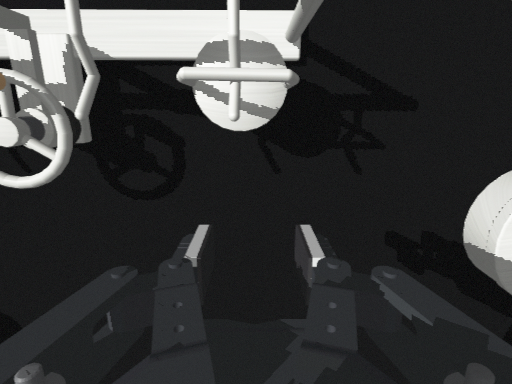

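View pics/A_scene.png

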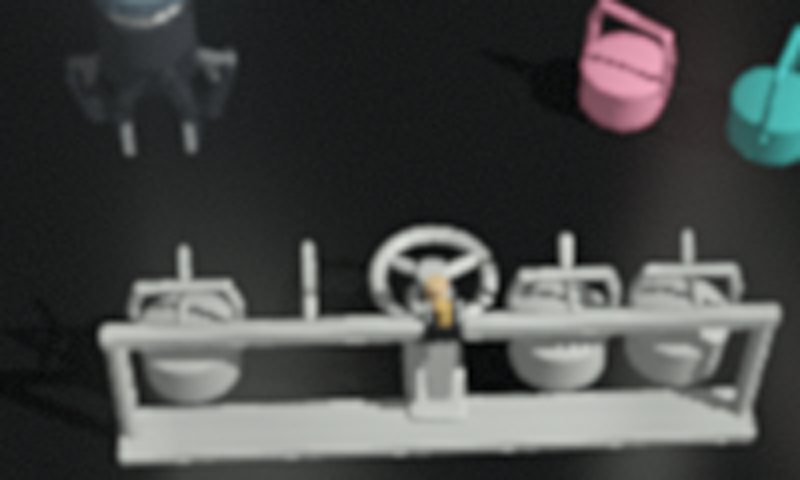

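View pics/A_side.png

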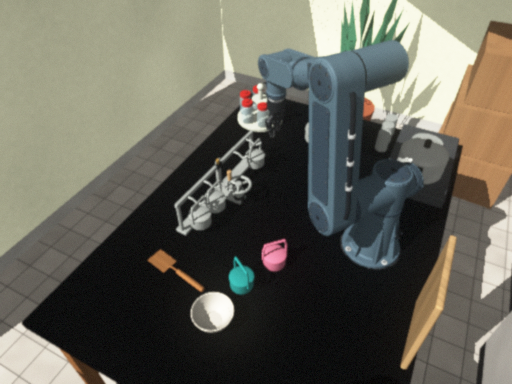

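All three steel pails hang on hooks 1, 3 and 4, each crossed by its hook at the bar's middle. No steel pail is left on the slab, the wheel is unchanged, the bystanders are in place and the gripper is clear.

```bash
python3 -m jog '[[0,-15,0,0,0,0,0],[0,0,0,0,0,0,0],[0,0,0,0,0,0,0],[0,0,0,0,0,0,0],[0,0,0,0,0,0,0],[0,0,0,0,0,0,0]]'; python3 -c "
from bench import *
print(hand_in())"
```

```text
time_s: 29.3
eef_pos: [0.5227, -0.2118, 0.2407]
eef_rot: [0.486, -0.485, 0.515, -0.512]
wrist_force: [-0.4, -0.3, -0.1]
opening: 0.501
the job is handed in; nothing more can be done
None
```

I wound the wheel two full turns by its crank knob, then hung the three steel pails that were present on hooks 3, 4 and 1, and handed the job in at about 29 s. One pail was knocked about 4 cm aside during the run; I found it again with the wrist camera before picking it up.

- **Wheel:** In the oblique view of the gauge, taken just after winding, the pin stood about 0.6 mm above the pegs. That puts the wheel at about 16.3 rad, inside the 14.4–17 rad firm range. My gauge readings disagreed somewhat: the overhead view put the pin almost exactly level with the pegs. An early size-based estimate partway through the winding would have put the wheel lower, at about 13.4 rad. I trusted the oblique view. I did not look at the gauge again at the end; the last pictures show the knob unmoved.
- **Pails:** Each handle bar's middle was within about 1–2 mm of its hook before lowering. The final pictures show all three hanging level and released, with the gripper clear and wrist force near zero.
- **Bystanders:** The bowl, spatula and both look-alikes stand where they were in the final pictures. I last saw the dabba in full before hanging the third pail, and it had not moved.

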